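# Fold the right takeaway tray and pack the dip tubs tight

## Task

Pack the dip tubs waiting on the pizzeria counter for a takeaway order: if there are three, use the short tray blank; if there are four or five, use the long one. First fold all four walls of that tray fully upright, then stand every tub in it in a single row, pushed up against one another so that no gaps are left between them. Leave the other blank unfolded, and do not disturb the oil bottle, pepper mill or cheese shaker.

Things in the scene. Friction and masses are not known exactly. Their poses are not given: they have to be found in the camera images.
- short_tray: short cardboard tray blank (room for three tubs), its 3 mm bottom stuck to the counter; origin under the bottom's centre, y along its length. Walls up, the inside is 54 (x) by 154 mm (y). Wall creases 1.5 mm above the counter, at x = -28.5 and 28.5, y = -78.5 and 78.5 mm in its frame; lowered walls point outwards
- long_tray: long cardboard tray blank (room for five tubs), its 3 mm bottom stuck to the counter; origin under the bottom's centre, y along its length. Walls up, the inside is 54 (x) by 246 mm (y). Wall creases 1.5 mm above the counter, at x = -28.5 and 28.5, y = -124.5 and 124.5 mm in its frame; lowered walls point outwards
- short_near (a joint): angle (rad) of the short blank's wall on its -x side: 0 lies flat, 1.571 upright (end stop). Board 34 mm tall, 154 mm long, 3 mm thick; the stiff crease holds any angle (about 2 N at the free edge turns it). Starts part-way up, 0.45 to 0.85
- short_far (a joint): angle (rad) of the short blank's wall on its +x side: 0 lies flat, 1.571 upright (end stop). Board 34 mm tall, 154 mm long, 3 mm thick; the stiff crease holds any angle (about 2 N at the free edge turns it). Starts part-way up, 0.45 to 0.85
- short_left (a joint): angle (rad) of the short blank's wall on its +y side: 0 lies flat, 1.571 upright (end stop). Board 34 mm tall, 50 mm long, 3 mm thick; the stiff crease holds any angle (about 2 N at the free edge turns it). Starts part-way up, 0.45 to 0.85
- short_right (a joint): angle (rad) of the short blank's wall on its -y side: 0 lies flat, 1.571 upright (end stop). Board 34 mm tall, 50 mm long, 3 mm thick; the stiff crease holds any angle (about 2 N at the free edge turns it). Starts part-way up, 0.45 to 0.85
- long_near (a joint): angle (rad) of the long blank's wall on its -x side: 0 lies flat, 1.571 upright (end stop). Board 34 mm tall, 246 mm long, 3 mm thick; the stiff crease holds any angle (about 2 N at the free edge turns it). Starts part-way up, 0.45 to 0.85
- long_far (a joint): angle (rad) of the long blank's wall on its +x side: 0 lies flat, 1.571 upright (end stop). Board 34 mm tall, 246 mm long, 3 mm thick; the stiff crease holds any angle (about 2 N at the free edge turns it). Starts part-way up, 0.45 to 0.85
- long_left (a joint): angle (rad) of the long blank's wall on its +y side: 0 lies flat, 1.571 upright (end stop). Board 34 mm tall, 50 mm long, 3 mm thick; the stiff crease holds any angle (about 2 N at the free edge turns it). Starts part-way up, 0.45 to 0.85
- long_right (a joint): angle (rad) of the long blank's wall on its -y side: 0 lies flat, 1.571 upright (end stop). Board 34 mm tall, 50 mm long, 3 mm thick; the stiff crease holds any angle (about 2 N at the free edge turns it). Starts part-way up, 0.45 to 0.85
- tub1: closed white dip tub with a red lid, square, 46 x 46 mm and 70 mm tall, about 130 g, weight low down; origin at the centre of its underside, z up, x and y square to its sides
- tub2: closed white dip tub with a green lid, square, 46 x 46 mm and 70 mm tall, about 130 g, weight low down; origin at the centre of its underside, z up, x and y square to its sides
- tub3: closed white dip tub with a yellow lid, square, 46 x 46 mm and 70 mm tall, about 130 g, weight low down; origin at the centre of its underside, z up, x and y square to its sides (may be absent)
- tub4: closed white dip tub with an orange lid, square, 46 x 46 mm and 70 mm tall, about 130 g, weight low down; origin at the centre of its underside, z up, x and y square to its sides (may be absent)
- tub5: closed white dip tub with a blue lid, square, 46 x 46 mm and 70 mm tall, about 130 g, weight low down; origin at the centre of its underside, z up, x and y square to its sides (may be absent)
- oil_bottle: bystander: green oil bottle, 62 mm across, 210 mm tall; origin under its centre
- pepper_mill: bystander: dark wooden pepper mill, 56 mm across, 150 mm tall; origin under its centre
- cheese_shaker: bystander: steel cheese shaker with a side handle, 70 mm across, 73 mm tall; origin under its centre
Mind the look-alikes: they are no part of the job. Leave any pink or purple look-alike of the tub3 alone. Leave any purple look-alike of the tub2 alone.

How it is judged (in metres and radians):
On the way, in this order (a step that is already met when the one before it is completed fails the run):
1. all four walls of the right tray (short for three tubs, long for four or five) are upright, before the tubs are in it (((((height (world z) of each of tub3, tub4 below -5 m and height (world z) of long_tray above -5 m) or (height (world z) of each of tub3, tub5 below -5 m and height (world z) of long_tray above -5 m) or (height (world z) of each of tub4, tub5 below -5 m and height (world z) of long_tray above -5 m)) and value of joint each of short_near, short_far, short_left, short_right above 1.4 rad) or (not (height (world z) of each of tub3, tub4 below -5 m and height (world z) of long_tray above -5 m) and not (height (world z) of each of tub3, tub5 below -5 m and height (world z) of long_tray above -5 m) and not (height (world z) of each of tub4, tub5 below -5 m and height (world z) of long_tray above -5 m) and value of joint each of long_near, long_far, long_left, long_right above 1.4 rad))), for 0.2 s.
2. every tub stands in that tray (((((height (world z) of each of tub3, tub4 below -5 m and height (world z) of long_tray above -5 m) or (height (world z) of each of tub3, tub5 below -5 m and height (world z) of long_tray above -5 m) or (height (world z) of each of tub4, tub5 below -5 m and height (world z) of long_tray above -5 m)) and (x of tub1 in the frame of short_tray between -0.009 and 0.009 m and y of tub1 in the frame of short_tray between -0.058 and 0.058 m and x of tub2 in the frame of short_tray between -0.009 and 0.009 m and y of tub2 in the frame of short_tray between -0.058 and 0.058 m and x of tub3 in the frame of short_tray between -0.009 and 0.009 m and y of tub3 in the frame of short_tray between -0.058 and 0.058 m and x of tub4 in the frame of short_tray between -0.009 and 0.009 m and y of tub4 in the frame of short_tray between -0.058 and 0.058 m and x of tub5 in the frame of short_tray between -0.009 and 0.009 m and y of tub5 in the frame of short_tray between -0.058 and 0.058 m) and (z of each of tub1, tub2, tub3, tub4, tub5 in the frame of short_tray below 0.01 m and angle between each of tub1, tub2, tub3, tub4, tub5's own z axis and vertical below 0.12 rad)) or (not (height (world z) of each of tub3, tub4 below -5 m and height (world z) of long_tray above -5 m) and not (height (world z) of each of tub3, tub5 below -5 m and height (world z) of long_tray above -5 m) and not (height (world z) of each of tub4, tub5 below -5 m and height (world z) of long_tray above -5 m) and (x of tub1 in the frame of long_tray between -0.009 and 0.009 m and y of tub1 in the frame of long_tray between -0.104 and 0.104 m and x of tub2 in the frame of long_tray between -0.009 and 0.009 m and y of tub2 in the frame of long_tray between -0.104 and 0.104 m and x of tub3 in the frame of long_tray between -0.009 and 0.009 m and y of tub3 in the frame of long_tray between -0.104 and 0.104 m and x of tub4 in the frame of long_tray between -0.009 and 0.009 m and y of tub4 in the frame of long_tray between -0.104 and 0.104 m and x of tub5 in the frame of long_tray between -0.009 and 0.009 m and y of tub5 in the frame of long_tray between -0.104 and 0.104 m) and (z of each of tub1, tub2, tub3, tub4, tub5 in the frame of long_tray below 0.01 m and angle between each of tub1, tub2, tub3, tub4, tub5's own z axis and vertical below 0.12 rad)))), for 0.2 s.
At the end, for the whole second after the job is handed in: The right tray has its four walls within 10 degrees of upright; every tub stands in it at rest in one row, neighbours within 4 mm of touching (outer centres at most 100, 146, 194 mm apart for 3, 4, 5 tubs); the other blank's walls stay below 1.0 rad (((((height (world z) of each of tub3, tub4 below -5 m and height (world z) of long_tray above -5 m) or (height (world z) of each of tub3, tub5 below -5 m and height (world z) of long_tray above -5 m) or (height (world z) of each of tub4, tub5 below -5 m and height (world z) of long_tray above -5 m)) and value of joint each of short_near, short_far, short_left, short_right above 1.4 rad and value of joint each of long_near, long_far, long_left, long_right below 1 rad and (x of tub1 in the frame of short_tray between -0.009 and 0.009 m and y of tub1 in the frame of short_tray between -0.058 and 0.058 m and x of tub2 in the frame of short_tray between -0.009 and 0.009 m and y of tub2 in the frame of short_tray between -0.058 and 0.058 m and x of tub3 in the frame of short_tray between -0.009 and 0.009 m and y of tub3 in the frame of short_tray between -0.058 and 0.058 m and x of tub4 in the frame of short_tray between -0.009 and 0.009 m and y of tub4 in the frame of short_tray between -0.058 and 0.058 m and x of tub5 in the frame of short_tray between -0.009 and 0.009 m and y of tub5 in the frame of short_tray between -0.058 and 0.058 m) and (z of each of tub1, tub2, tub3, tub4, tub5 in the frame of short_tray below 0.01 m and angle between each of tub1, tub2, tub3, tub4, tub5's own z axis and vertical below 0.12 rad)) or (not (height (world z) of each of tub3, tub4 below -5 m and height (world z) of long_tray above -5 m) and not (height (world z) of each of tub3, tub5 below -5 m and height (world z) of long_tray above -5 m) and not (height (world z) of each of tub4, tub5 below -5 m and height (world z) of long_tray above -5 m) and value of joint each of long_near, long_far, long_left, long_right above 1.4 rad and value of joint each of short_near, short_far, short_left, short_right below 1 rad and (x of tub1 in the frame of long_tray between -0.009 and 0.009 m and y of tub1 in the frame of long_tray between -0.104 and 0.104 m and x of tub2 in the frame of long_tray between -0.009 and 0.009 m and y of tub2 in the frame of long_tray between -0.104 and 0.104 m and x of tub3 in the frame of long_tray between -0.009 and 0.009 m and y of tub3 in the frame of long_tray between -0.104 and 0.104 m and x of tub4 in the frame of long_tray between -0.009 and 0.009 m and y of tub4 in the frame of long_tray between -0.104 and 0.104 m and x of tub5 in the frame of long_tray between -0.009 and 0.009 m and y of tub5 in the frame of long_tray between -0.104 and 0.104 m) and (z of each of tub1, tub2, tub3, tub4, tub5 in the frame of long_tray below 0.01 m and angle between each of tub1, tub2, tub3, tub4, tub5's own z axis and vertical below 0.12 rad))) and (horizontal distance between tub1 and tub2 below 0.05 m or horizontal distance between tub1 and tub3 below 0.05 m or horizontal distance between tub1 and tub4 below 0.05 m or horizontal distance between tub1 and tub5 below 0.05 m) and (horizontal distance between tub2 and tub1 below 0.05 m or horizontal distance between tub2 and tub3 below 0.05 m or horizontal distance between tub2 and tub4 below 0.05 m or horizontal distance between tub2 and tub5 below 0.05 m) and (horizontal distance between tub3 and tub1 below 0.05 m or horizontal distance between tub3 and tub2 below 0.05 m or horizontal distance between tub3 and tub4 below 0.05 m or horizontal distance between tub3 and tub5 below 0.05 m) and (horizontal distance between tub4 and tub1 below 0.05 m or horizontal distance between tub4 and tub2 below 0.05 m or horizontal distance between tub4 and tub3 below 0.05 m or horizontal distance between tub4 and tub5 below 0.05 m) and (horizontal distance between tub5 and tub1 below 0.05 m or horizontal distance between tub5 and tub2 below 0.05 m or horizontal distance between tub5 and tub3 below 0.05 m or horizontal distance between tub5 and tub4 below 0.05 m) and horizontal distance between tub1 and tub2 below 0.194 m and horizontal distance between each of tub1, tub2 and tub3 below 0.194 m and horizontal distance between each of tub1, tub2, tub3 and tub4 below 0.194 m and horizontal distance between each of tub1, tub2, tub3, tub4 and tub5 below 0.194 m and ((not (height (world z) of tub3 below -5 m and height (world z) of long_tray above -5 m) and not (height (world z) of tub4 below -5 m and height (world z) of long_tray above -5 m) and not (height (world z) of tub5 below -5 m and height (world z) of long_tray above -5 m)) or (horizontal distance between tub1 and tub2 below 0.146 m and horizontal distance between each of tub1, tub2 and tub3 below 0.146 m and horizontal distance between each of tub1, tub2, tub3 and tub4 below 0.146 m and horizontal distance between each of tub1, tub2, tub3, tub4 and tub5 below 0.146 m)) and ((not (height (world z) of each of tub3, tub4 below -5 m and height (world z) of long_tray above -5 m) and not (height (world z) of each of tub3, tub5 below -5 m and height (world z) of long_tray above -5 m) and not (height (world z) of each of tub4, tub5 below -5 m and height (world z) of long_tray above -5 m)) or (horizontal distance between tub1 and tub2 below 0.1 m and horizontal distance between each of tub1, tub2 and tub3 below 0.1 m and horizontal distance between each of tub1, tub2, tub3 and tub4 below 0.1 m and horizontal distance between each of tub1, tub2, tub3, tub4 and tub5 below 0.1 m)) and linear speed of each of tub1, tub2, tub3, tub4, tub5 below 0.02 m/s).
It fails at once if the oil bottle is knocked over or moved more than 3 cm (distance of oil_bottle from where it was at the start of the episode above 0.03 m or angle between oil_bottle's own z axis and vertical above 0.5 rad).
It fails at once if the pepper mill is knocked over or moved more than 3 cm (distance of pepper_mill from where it was at the start of the episode above 0.03 m or angle between pepper_mill's own z axis and vertical above 0.5 rad).
It fails at once if the cheese shaker is knocked over or moved more than 3 cm (distance of cheese_shaker from where it was at the start of the episode above 0.03 m or angle between cheese_shaker's own z axis and vertical above 0.5 rad).
Of tub3, tub4, tub5 only 1 to 3 are there at a start; the rules pass over those that are not, and their reading is None.
At some moment in a run one of tub1, tub2, tub3, tub4, tub5 may be knocked a few centimetres aside while the robot is not near it.
It also fails if it takes over 210 s, if anything falls off the work surface, if the arm or the gripper's body presses on something with over 40 N, if the wrist force passes 120 N, or if a joint passes its speed limit or range.

## Robot

A 7-joint arm with a two-finger parallel gripper is mounted at the origin on the work surface. World frame = base frame: x ahead of the robot, y to its left, z up, the work surface at z = 0. Lengths are in mm, angles in rad, forces in N, time in s.
With the tool pointing down it reaches from about 425 to 875 mm from the base axis. Payload 4.7 kg.
Tool frame: the origin (TCP) lies midway between the tips of the shut fingers; the grasp point (between the pads) lies 19 mm behind it; z points along the fingers, x is the direction in which the jaws open and shut, and the axes are right-handed (so a half turn about z gives the same grasp; the last joint's range is limited). The gripper opens to 87 mm and grips with 3 to 60 N. Pads are 19 mm wide; open, the fingers measure 117 mm over their backs; the gripper's body (75 mm by 190 mm) begins 51 mm behind the grasp point.
Start: joints at [1.183, 0.321, -0.07, 1.45, 0.023, 1.371, -0.057], TCP at [254.182, -598.262, 222.587] pointing down, gripper open.
Joint ranges: [-2.86, 2.86], [-0.3, 2.09], [-1.38, 1.24], [0.06, 2.45], [-1.56, 4.7], [0.09, 2.05], [-2.69, 2.69]. Speed limits (rad/s): [2.57, 2.57, 3.14, 3.14, 3.14, 3.14, 3.14].

## Interface

Orientations are given as a unit quaternion [w, x, y, z].
In Python, from rig import monitor, camera, camera_model, workorder gives the robot as it stands. The module is installed in compiled form; this text tells all that it offers.
- The arm moves only by the shell command python3 -m creep 'ROWS'. ROWS is a JSON object of lists of equal length, an entry for each row: "xyz": the shift along the tool's x, y, z in m, a list of three; "dr": the turn, a rotation vector about the tool's x, y, z in rad, a list of three; "claw": the opening, from 0 (shut) to 1 (fully open). In form: {"xyz": [[tx, ty, tz], ...], "dr": [[wx, wy, wz], ...], "claw": [claw, ...]}. A call has 1 to 20 rows; each row shifts and turns the commanded pose from where the row before left it, along the tool's axes as they then stand; what a row does not reach is not made up. A row lasts 1/8 s, in which the tool goes at most 62.5 mm and 10.7 degrees, less where a joint would pass 70% of its speed; a pose out of reach is approached as far as the arm can. A call with a gripper value outside its range is refused whole. The fingers move at their own pace and stop on an object; the grip force is fixed at half the most. Time passes only in rows, so rows that do not move let the fingers close. It gives the time, the measured TCP pose, the force and the opening at its end, in the units of the state.
- monitor.sense(): the state, without advancing time (a new reading comes with each control period).
- camera(name): name is "scene" or "top" or "wrist"; returns the picture (384x512x3 uint8, red, green, blue); there is no depth.
- camera_model(name): a dict with "fx", "fy", "cx", "cy" (pixels), "camera_from_world" (4x4, takes a point from world to camera coordinates). Camera axes: x right, y up, looking along -z (the intrinsics and any distortion apply to the point x, -y, -z); pixel columns grow to the right and rows downward; lengths in mm; the calibration is good to about 2 mm. A picture is of the moment at which its call begins: read the wrist's pose just before it. camera_model takes no time and is no camera call; for the wrist camera it gives the pose at the moment of the call.
- workorder.sign_off(): hands the job in, once; it reports no verdict.
The state is a dict: "t": time; "qpos": joint angles; "joint_vel": joint speeds; "joint_torque": joint torques, N m; "eef_pos": TCP position; "tcp_rot": TCP orientation; "ft_force": force on the tool from outside, world axes, zero at the start; "moment": the same for the moment, N m; "width": finger opening in mm.
Only numpy, scipy, OpenCV 4.12 (cv2) and the standard library are available. Lean on these libraries where they do the work, as an engineer would, in place of code of your own. Each camera call takes 0.05 s, during which the arm holds its last target.

## Working session

There is one attempt and no reset: what is moved stays moved. The work goes in short steps, Python scripts to look and compute and a shell command to move; the robot and the scene stay as the last step left them, time stands still between calls to the robot, and variables do not carry over. Pictures are saved under pics/ and viewed, and the job is handed in when it is done.

```bash
mkdir -p pics; ls; python3 - <<'E'
from rig import monitor, camera, camera_model
import cv2, numpy as np
s=monitor.sense(); print(s)
for n in ["scene","top","wrist"]:
    im=camera(n); cv2.imwrite(f"pics/{n}0.png",cv2.cvtColor(im,cv2.COLOR_RGB2BGR))
    m=camera_model(n); print(n,{k:(np.round(v,4).tolist() if k=="camera_from_world" else v) for k,v in m.items()})
E
```

```text
pics
{'t': 0.0, 'qpos': array([ 1.18316627,  0.32184318, -0.07009523,  1.45169687,  0.02261562,
        1.3707948 , -0.05688717]), 'joint_vel': array([ 3.32003171e-04, -7.50426671e-05,  2.63529419e-04,  1.18874628e-03,
       -7.97545760e-04,  2.00002123e-03,  8.47059016e-04]), 'joint_torque': array([-2.57526281e-04, -4.91283524e+01, -4.03586794e-01, -3.12527597e+01,
       -6.36811322e-02,  4.37008752e-02,  1.95080474e-04]), 'eef_pos': array([ 253.89095032, -597.75038177,  221.4375221 ]), 'tcp_rot': array([-4.92101927e-04,  8.33985114e-01, -5.51786077e-01, -8.44522454e-04]), 'ft_force': array([-0.79656509,  0.92416013,  1.16947418]), 'moment': array([ 0.01889764, -0.09318729, -0.00434187]), 'width': 87.13848154609641}
scene {'fx': 356.8271017060307, 'fy': 356.8271017060307, 'cx': 255.37754356886546, 'cy': 195.72468262525587, 'camera_from_world': [[-0.2251, 0.9743, -0.0126, 141.1222], [-0.7101, -0.1552, 0.6868, 354.2453], [0.6672, 0.1635, 0.7267, -1445.3207], [0.0, 0.0, 0.0, 1.0]]}
top {'fx': 445.37315295035427, 'fy': 445.37315295035427, 'cx': 256.3132166653697, 'cy': 197.26999102557505, 'camera_from_world': [[-0.0073, -0.9998, 0.0206, -14.4555], [0.996, -0.0054, 0.0889, -580.7621], [-0.0888, 0.0212, 0.9958, -1641.754], [0.0, 0.0, 0.0, 1.0]]}
wrist {'fx': 297.6991521905963, 'fy': 297.6991521905963, 'cx': 260.9998081327195, 'cy': 193.2175681151502, 'camera_from_world': [[0.3904, -0.9206, -0.001, -649.4094], [0.8775, 0.3725, -0.3022, 36.5734], [0.2786, 0.1171, 0.9532, -392.2719], [0.0, 0.0, 0.0, 1.0]]}
```

View pics/top0.png

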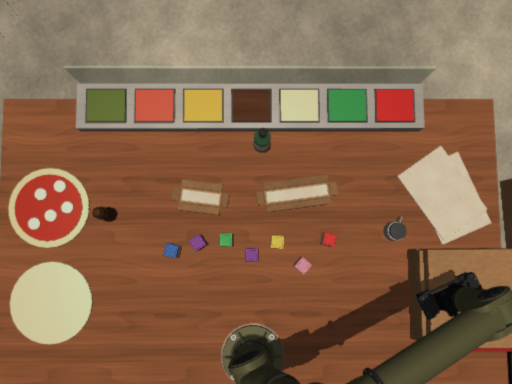

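View pics/scene0.png

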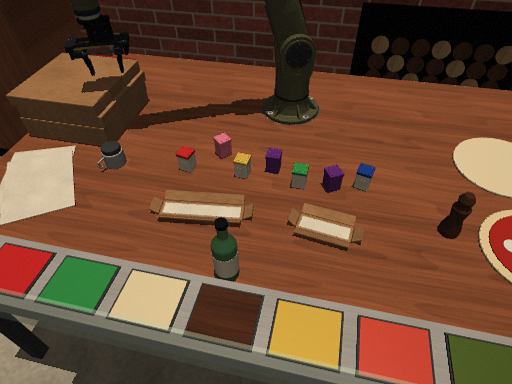

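View pics/wrist0.png

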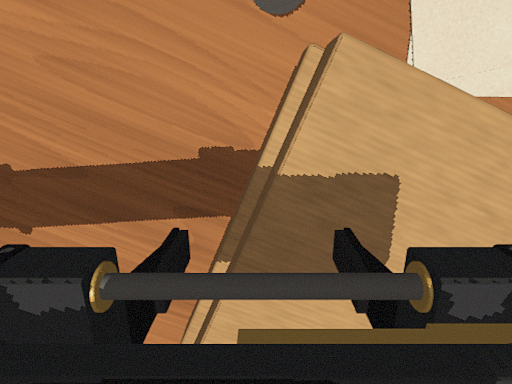

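```bash
cat > h.py <<'E'
import numpy as np, cv2
from rig import monitor, camera, camera_model
def px2w(m,u,v,z):
    T=np.array(m["camera_from_world"]);R=T[:3,:3];t=T[:3,3]
    d=np.array([(u-m["cx"])/m["fx"],-(v-m["cy"])/m["fy"],-1.0])
    o=-R.T@t; w=R.T@d
    return o+w*(z-o[2])/w[2]
def w2px(m,p):
    c=np.array(m["camera_from_world"])@np.r_[p,1]
    return np.array([m["cx"]+m["fx"]*c[0]/-c[2], m["cy"]-m["fy"]*c[1]/-c[2]])
def save(im,name,crop=None,k=1):
    if crop: x0,y0,x1,y1=crop; im=im[y0:y1,x0:x1]
    im=cv2.resize(im,None,fx=k,fy=k,interpolation=cv2.INTER_CUBIC)
    cv2.imwrite(f"pics/{name}.png",cv2.cvtColor(im,cv2.COLOR_RGB2BGR))
E
python3 - <<'E'
from h import *
im=cv2.cvtColor(cv2.imread("pics/top0.png"),cv2.COLOR_BGR2RGB)
save(im,"topA",(160,170,260,270),6); save(im,"topB",(240,170,360,280),6)
E
```

```text
(no output)
```

View pics/topA.png

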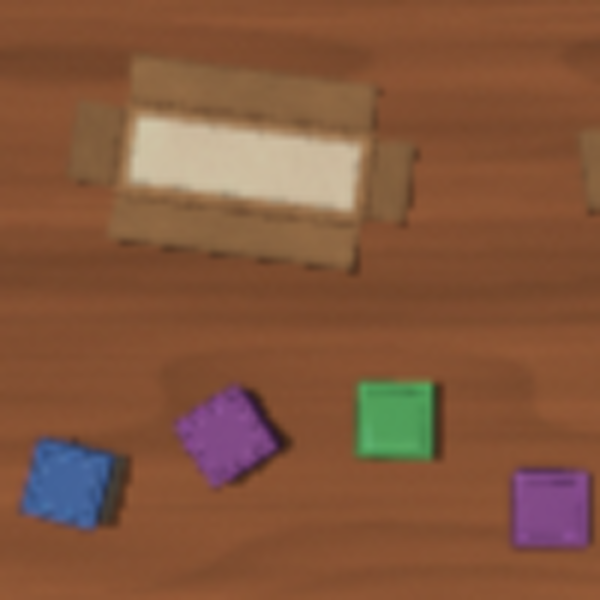

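View pics/topB.png

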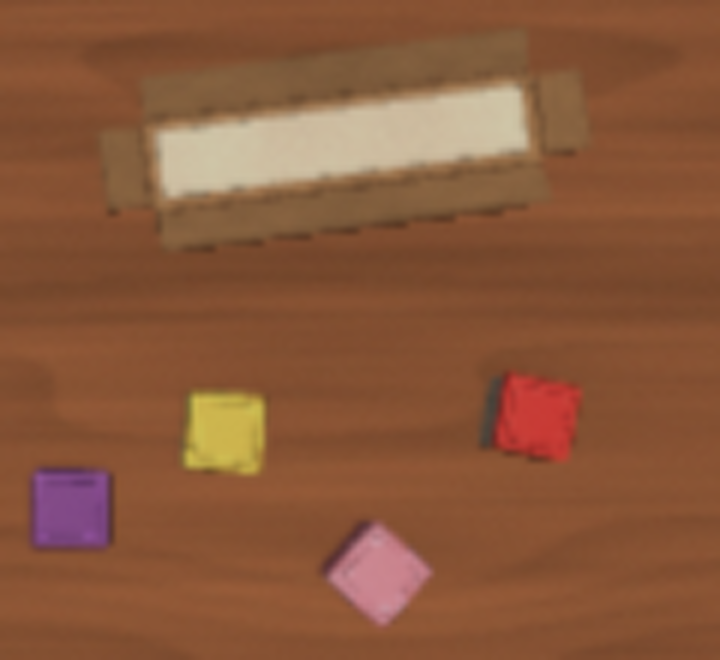

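```bash
cat >> h.py <<'E'
HUE={'red':((172,6)),'green':(50,75),'yellow':(22,32),'blue':(100,118)}
def lids(im,smin=110,vmin=90,amin=60):
    hsv=cv2.cvtColor(im,cv2.COLOR_RGB2HSV);H,S,V=cv2.split(hsv);out={}
    for c,(a,b) in HUE.items():
        k=((H>=a)&(H<=b)) if a<b else ((H>=a)|(H<=b))
        k=(k&(S>smin)&(V>vmin)).astype(np.uint8)
        cs,_=cv2.findContours(k,cv2.RETR_EXTERNAL,cv2.CHAIN_APPROX_NONE)
        out[c]=[(cv2.minAreaRect(q),cv2.contourArea(q)) for q in cs if cv2.contourArea(q)>amin]
    return out
E
python3 - <<'E'
from h import *
im=cv2.cvtColor(cv2.imread("pics/top0.png"),cv2.COLOR_BGR2RGB)
m=camera_model("top")
for c,l in lids(im).items():
    for r,a in l:
        if 150<r[0][0]<350 and 220<r[0][1]<280:
            B=cv2.boxPoints(r); P=np.array([px2w(m,u,v,70) for u,v in B])
            e=P[1]-P[0]; print(c,np.round(r[0],1),np.round(r[1],1),px2w(m,*r[0],70).round(1), "ang deg mod90",round(np.degrees(np.arctan2(e[1],e[0]))%90,1))
W=np.array([(155,128),(527,82),(533,150),(163,200)])/6+[240,170]
P=np.array([px2w(m,u-.4,v-.4,3) for u,v in W]); print(P.round(1),P.mean(0).round(1))
for i in range(4):
    e=P[(i+1)%4]-P[i]; print(np.linalg.norm(e).round(1),np.degrees(np.arctan2(e[1],e[0])).round(1))
for n,u,v,z in [("oil",262,133,210),("mill",106,213,0),("shaker",397,231,73)]: print(n,px2w(m,u,v,z).round())
E
```

```text
red [328.7 238.9] [13.5 12.9] [ 423.6 -278.8   70. ] ang deg mod90 77.5
green [225.5 239.5] [11. 11.] [424.3  95.2  70. ] ang deg mod90 89.6
yellow [277. 242.] [12. 12.] [413.9 -90.9  70. ] ang deg mod90 89.6
blue [170.9 250. ] [12.1 12.1] [388.3 291.3  70. ] ang deg mod90 74.6
[[ 606.7  -53.5    3. ]
 [ 634.9 -290.8    3. ]
 [ 591.4 -293.6    3. ]
 [ 560.9  -58.1    3. ]] [ 598.5 -174.     3. ]
238.9 -83.2
43.6 -176.2
237.5 97.4
46.0 5.8
oil [782. -35. 210.]
mill [527. 548.   0.]
shaker [ 450. -528.   73.]
```

```bash
cat >> h.py <<'E'
from scipy.spatial.transform import Rotation as Ro
def pose():
    s=monitor.sense(); w,x,y,z=s["tcp_rot"]; return s,Ro.from_quat([x,y,z,w])
def plan(p,yaw=None,tilt=None):
    """remaining tool-frame shift (mm) and turn (deg) to reach p with tool down and tool x at yaw deg"""
    s,R=pose(); d=np.array(p)-s["eef_pos"]
    x=R.as_matrix()[:,0]; cur=np.degrees(np.arctan2(x[1],x[0]))
    if yaw is None: yaw=cur
    a=np.radians(yaw); T=Ro.from_matrix(np.array([[np.cos(a),np.sin(a),0],[np.sin(a),-np.cos(a),0],[0,0,-1]]))
    rv=(R.inv()*T).as_rotvec()
    print("cur",s["eef_pos"].round(1),"yaw",round(cur,2),"| shift in cur tool axes",(R.inv().apply(d)).round(1),"| in target axes",T.inv().apply(d).round(1),"| turn rad",rv.round(3),"F",s["ft_force"].round(1),"w",round(s["width"],1),"t",round(s["t"],2))
TC=np.array([598.5,-174.,0]);TY=7.0
def tray(x,y,z):
    a=np.radians(TY); return TC+np.array([np.cos(a)*x-np.sin(a)*y,np.sin(a)*x+np.cos(a)*y,z])
def intray(p):
    a=np.radians(TY); d=np.array(p)[:2]-TC[:2]; return np.array([np.cos(a)*d[0]+np.sin(a)*d[1],-np.sin(a)*d[0]+np.cos(a)*d[1]])
E
python3 - <<'E'
from h import *
s,R=pose(); m=camera_model("wrist"); T=np.array(m["camera_from_world"])
c=-T[:3,:3].T@T[:3,3]; print("cam in tool",R.inv().apply(c-s["eef_pos"]).round(1)); print("cam look dir in tool",R.inv().apply(-T[2,:3]).round(3),"cam x",R.inv().apply(T[0,:3]).round(3))
plan([480,-174,320],7)
E
```

```text
cam in tool [   0.   -83.2 -162.6]
cam look dir in tool [0.    0.302 0.953] cam x [ 1.     0.001 -0.   ]
cur [ 254.  -597.9  221.7] yaw -66.98 | shift in cur tool axes [-301.9 -373.8  -97.9] | in target axes [ 276.  -393.2  -98.3] | turn rad [-1.000e-03  1.000e-03 -1.291e+00] F [ 0.1 -0.3  0.5] w 87.5 t 0.15
```

```bash
python3 - <<'E'
from h import *
plan(tray(0,100,200),7)
E
```

```text
cur [ 254.  -597.9  221.7] yaw -66.98 | shift in cur tool axes [-351.5 -510.4   22.2] | in target axes [ 393.6 -478.7   21.7] | turn rad [-1.000e-03  1.000e-03 -1.291e+00] F [ 0.1 -0.3  0.5] w 87.5 t 0.15
```

```bash
python3 -m creep '{"xyz":[[-0.025,-0.0365,-0.001],[-0.025,-0.0365,-0.001],[-0.025,-0.0365,-0.001],[-0.025,-0.0365,-0.001],[-0.025,-0.0365,0.001],[-0.025,-0.0365,0.001],[-0.025,-0.0365,0.001],[-0.025,-0.0365,0.001],[-0.025,-0.0365,0.001],[-0.025,-0.0365,0.001],[-0.025,-0.0365,0.001],[-0.025,-0.0365,0.001],[-0.025,-0.0365,0.001],[-0.025,-0.0365,0.001]],"dr":[[0,0,0],[0,0,0],[0,0,0],[0,0,0],[0,0,0],[0,0,0],[0,0,0],[0,0,0],[0,0,0],[0,0,0],[0,0,0],[0,0,0],[0,0,0],[0,0,0]],"claw":[0,0,0,0,0,0,0,0,0,0,0,0,0,0]}'
python3 -m creep '{"xyz":[[0,0,0.002],[0,0,0.002],[0,0,0.002],[0,0,0.002],[0,0,0.002],[0,0,0.002],[0,0,0.002],[0,0,0.002]],"dr":[[0,0,-0.16],[0,0,-0.16],[0,0,-0.16],[0,0,-0.16],[0,0,-0.16],[0,0,-0.16],[0,0,-0.165],[0,0,-0.165]],"claw":[0,0,0,0,0,0,0,0]}'
python3 - <<'E'
from h import *
plan(tray(0,100,200),7)
m=camera_model("wrist"); im=camera("wrist"); np.savez("w1.npz",**m); save(im,"w1",None,1.5)
cv2.imwrite("w1raw.png",cv2.cvtColor(im,cv2.COLOR_RGB2BGR))
E
```

```text
t: 1.9
eef_pos: [588.0, -75.2, 216.3]
tcp_rot: [0.0, 0.834, -0.552, -0.0]
ft_force: [0.4, -0.3, 1.3]
width: 0.3
t: 2.9
eef_pos: [587.3, -76.4, 200.1]
tcp_rot: [0.0, 0.998, 0.063, -0.0]
ft_force: [-0.4, 0.7, 0.6]
width: 0.0
cur [587.3 -76.4 200.1] yaw 7.24 | shift in cur tool axes [-0.8 -1.7  0.1] | in target axes [-0.8 -1.7  0.1] | turn rad [-0.     0.001  0.004] F [-0.4  0.7  0.6] w 0.0 t 2.9
```

View pics/w1.png

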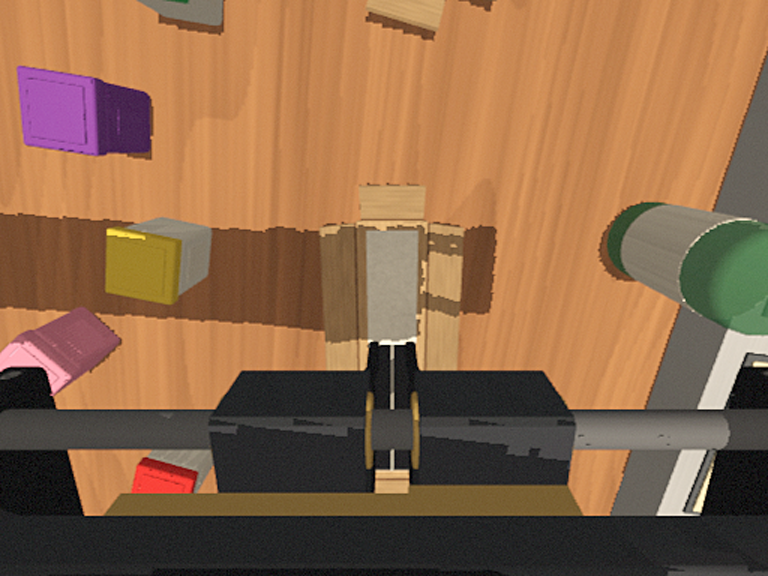

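```bash
python3 -m creep '{"xyz":[[0,0.045,0],[0,0.045,0],[0,0.045,0],[0,0.045,0],[0,0.045,0],[0,0.045,0],[0,0,0]],"dr":[[0,0,0],[0,0,0],[0,0,0],[0,0,0],[0,0,0],[0,0,0],[0,0,0]],"claw":[0,0,0,0,0,0,0]}'
python3 - <<'E'
from h import *
m=camera_model("wrist"); im=camera("wrist"); np.savez("w2.npz",**m); save(im,"w2",None,1.5)
cv2.imwrite("w2raw.png",cv2.cvtColor(im,cv2.COLOR_RGB2BGR))
save(im,"w2c",(180,50,330,250),3)
E
```

```text
t: 3.82
eef_pos: [618.3, -350.2, 199.0]
tcp_rot: [0.001, 0.998, 0.056, -0.001]
ft_force: [0.1, 0.8, -1.2]
width: 0.3
```

View pics/w2.png

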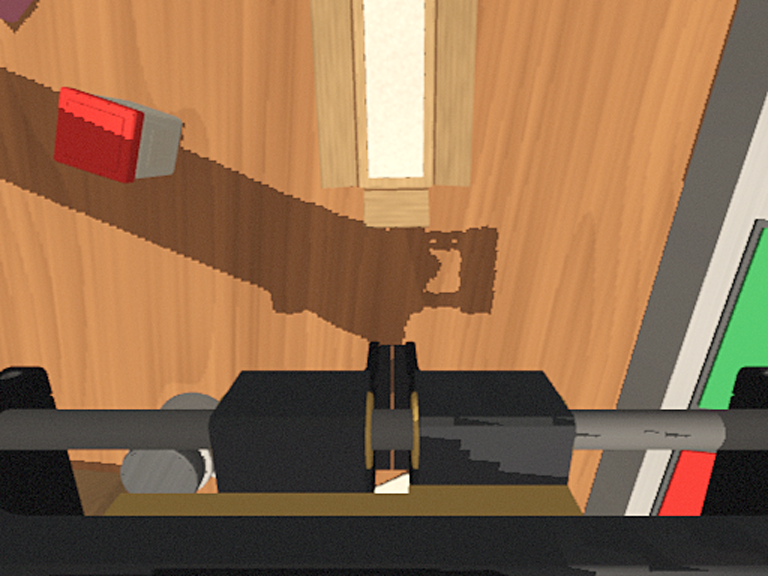

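View pics/w2c.png

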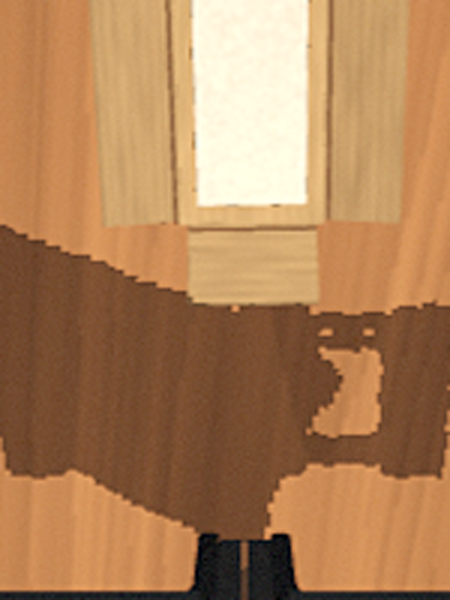

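```bash
python3 - <<'E'
from h import *
m1=dict(np.load("w1.npz"));m2=dict(np.load("w2.npz"))
for n,m,pts in [("w2",m2,[(240,124.7),(288.7,124.7),(245.3,118.7),(282.3,118.7)]),("w1",m1,[(366/1.5,229/1.5),(417/1.5,229/1.5)])]:
    for p in pts:
        P=px2w(m,*p,3); print(n,P.round(1),intray(P).round(1))
im=cv2.cvtColor(cv2.imread("w1raw.png"),cv2.COLOR_BGR2RGB); save(im,"w1c",(190,110,330,250),4)
E
```

```text
w2 [ 587.2 -299.4    3. ] [ -26.5 -123.1]
w2 [ 644.2 -293.1    3. ] [  30.8 -123.8]
w2 [ 592.7 -291.9    3. ] [ -20.1 -116.3]
w2 [ 635.8 -287.1    3. ] [  23.2 -116.8]
w1 [563.9 -58.3   3. ] [-20.2 119.1]
w1 [604.9 -53.1   3. ] [ 21.1 119.2]
```

View pics/w1c.png

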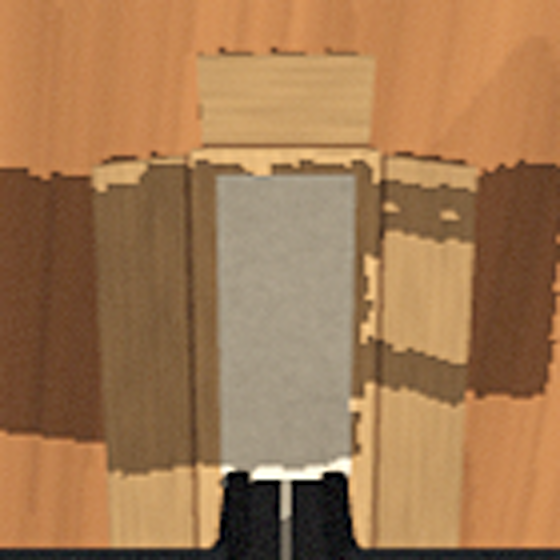

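```bash
python3 - <<'E'
from h import *
m1=dict(np.load("w1.npz"))
for p in [(244,154),(278.8,153.8),(237.5,147.5),(285.75,147.5)]:
    P=px2w(m1,*p,3); print(P.round(1),intray(P).round(1))
E
```

```text
[564.1 -59.9   3. ] [-20.2 117.5]
[606.1 -54.3   3. ] [ 22.1 117.8]
[555.4 -53.    3. ] [-28.  125.3]
[613.3 -45.7   3. ] [ 30.3 125.5]
```

```bash
sed -i 's/^TC=.*/TC=np.array([599.8,-173.0,0]);TY=7.2/' h.py
python3 - <<'E'
from h import *
plan(tray(0,-178,11),7.2)
E
```

```text
cur [ 619.2 -346.6  199.4] yaw 6.6 | shift in cur tool axes [  2.8   3.4 188.4] | in target axes [  2.5   3.3 188.4] | turn rad [-0.001  0.001 -0.01 ] F [1.1 0.6 0.5] w 0.4 t 3.88
```

```bash
python3 -m creep '{"xyz":[[0.003,0.003,0.042],[0,0,0.042],[0,0,0.042],[0,0,0.042],[0,0,0.02],[0,0,0]],"dr":[[0,0,-0.01],[0,0,0],[0,0,0],[0,0,0],[0,0,0],[0,0,0]],"claw":[0,0,0,0,0,0]}'
python3 - <<'E'
from h import *
plan(tray(0,-134,11),7.2)
E
```

```text
t: 4.62
eef_pos: [622.9, -345.5, 11.4]
tcp_rot: [-0.001, 0.998, 0.066, -0.001]
ft_force: [0.2, -0.3, -0.4]
width: 0.7
cur [ 622.9 -345.5   11.4] yaw 7.54 | shift in cur tool axes [ -1.1 -40.    0.5] | in target axes [ -1.3 -40.    0.4] | turn rad [-0.002  0.002  0.006] F [ 0.2 -0.3 -0.4] w 0.7 t 4.62
```

```bash
python3 -m creep '{"xyz":[[0,-0.01,0],[0,-0.01,0],[0,-0.01,0],[0,-0.006,0],[0,-0.003,0],[0,0,0]],"dr":[[0,0,0],[0,0,0],[0,0,0],[0,0,0],[0,0,0],[0,0,0]],"claw":[0,0,0,0,0,0]}'
python3 -m creep '{"xyz":[[0,-0.003,0],[0,0,0]],"dr":[[0,0,0],[0,0,0]],"claw":[0,0]}'
python3 - <<'E'
from h import *
plan(tray(0,-134,11),7.2)
E
```

```text
t: 5.38
eef_pos: [619.2, -307.7, 13.6]
tcp_rot: [0.0, 0.998, 0.066, 0.001]
ft_force: [0.7, -2.2, 2.5]
width: 0.8
t: 5.62
eef_pos: [619.0, -307.6, 13.3]
tcp_rot: [0.002, 0.998, 0.065, 0.001]
ft_force: [2.8, -5.3, 2.5]
width: 0.2
cur [ 619.  -307.6   13.3] yaw 7.45 | shift in cur tool axes [-2.2 -2.   2.3] | in target axes [-2.2 -1.9  2.3] | turn rad [ 0.004 -0.002  0.004] F [ 2.8 -5.3  2.5] w 0.2 t 5.62
```

```bash
python3 -m creep '{"xyz":[[0,-0.003,0],[0,0,0]],"dr":[[0,0,0],[0,0,0]],"claw":[0,0]}'
python3 - <<'E'
from h import *
s,_=pose();print(intray(s["eef_pos"]))
m=camera_model("wrist"); im=camera("wrist"); save(im,"w3",None,1.5)
E
```

```text
t: 5.88
eef_pos: [619.0, -307.5, 13.4]
tcp_rot: [0.004, 0.998, 0.064, 0.002]
ft_force: [5.6, -9.7, 0.4]
width: 0.6
[   2.14507495 -135.86249895]
```

View pics/w3.png

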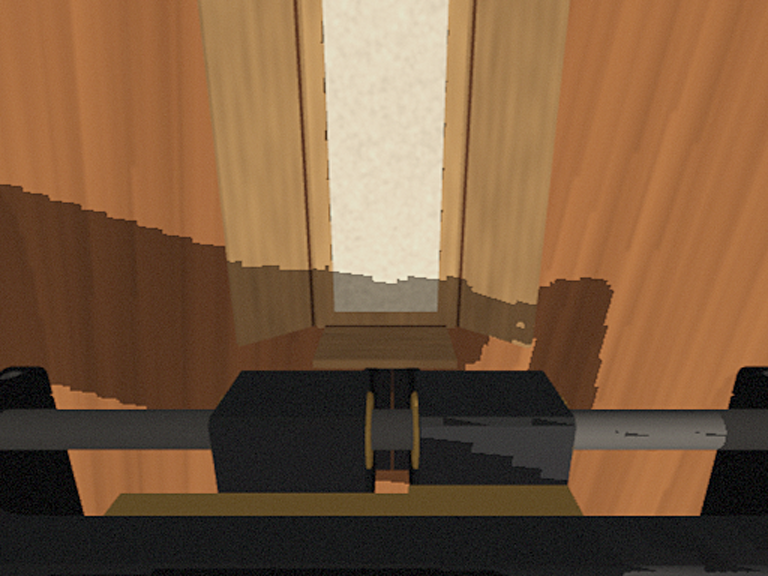

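```bash
python3 - <<'E'
from h import *
m=camera_model("wrist")
for th in (0.6,1.0,1.3,1.57):
  print(th,[ (w2px(m,tray(x,-124.5-34*np.cos(th),1.5+34*np.sin(th)))*1.5).round() for x in(-25,25)])
print((w2px(m,tray(0,-124.5,3))*1.5).round())
plan(tray(0,-160,50),7.2)
E
```

```text
0.6 [array([325., 411.]), array([450., 411.])]
1.0 [array([320., 403.]), array([454., 403.])]
1.3 [array([317., 387.]), array([457., 387.])]
1.57 [array([315., 366.]), array([458., 366.])]
[387. 329.]
cur [ 618.9 -307.5   13.4] yaw 7.36 | shift in cur tool axes [ -2.1  24.4 -36.5] | in target axes [ -2.1  24.1 -36.6] | turn rad [ 0.007 -0.004  0.003] F [  4.2 -10.7  -0.7] w 0.7 t 5.92
```

```bash
python3 -m creep '{"xyz":[[0,0.018,0],[0,0,-0.05],[-0.02,-0.03,-0.01],[-0.022,-0.033,0],[-0.022,-0.033,0],[-0.022,-0.033,0.01],[0,0,0.05],[0,0,0]],"dr":[[0,0,0],[0,0,0],[0,0,0],[0,0,0],[0,0,0],[0,0,0],[0,0,0],[0,0,0]],"claw":[0,0,0,0,0,0,0,0]}'
python3 - <<'E'
from h import *
s,_=pose();print(intray(s["eef_pos"]))
plan(tray(-45,-20,11),7.2)
E
```

```text
t: 6.92
eef_pos: [513.8, -201.4, 9.0]
tcp_rot: [-0.003, 0.998, 0.066, -0.004]
ft_force: [-0.7, 0.7, -0.0]
width: 0.4
[-88.86665597 -17.3667744 ]
cur [ 513.8 -201.4    9. ] yaw 7.57 | shift in cur tool axes [43.8  2.9 -2.4] | in target axes [43.9  2.6 -2. ] | turn rad [-0.006  0.008  0.006] F [-0.7  0.7 -0. ] w 0.4 t 6.92
```

```bash
python3 -m creep '{"xyz":[[0.01,0,-0.002],[0.01,0,0],[0.01,0,0],[0.008,0,0],[0.003,0,0],[0.003,0,0],[0,0,0]],"dr":[[0,0,0.005],[0,0,0],[0,0,0],[0,0,0],[0,0,0],[0,0,0],[0,0,0]],"claw":[0,0,0,0,0,0,0]}'
python3 - <<'E'
from h import *
s,_=pose();print(intray(s["eef_pos"]))
E
```

```text
t: 7.8
eef_pos: [562.5, -197.9, 14.9]
tcp_rot: [0.0, 0.998, 0.063, 0.001]
ft_force: [-0.0, 0.2, 0.4]
width: 0.4
[-40.16949158 -19.97974724]
```

```bash
python3 -m creep '{"xyz":[[0.003,0,0.002],[0.002,0,0],[0,0,0]],"dr":[[0,0,0],[0,0,0],[0,0,0]],"claw":[0,0,0]}'
python3 - <<'E'
from h import *
s,_=pose();print(intray(s["eef_pos"]))
m=camera_model("wrist"); im=camera("wrist"); save(im,"w4",None,1.5)
E
```

```text
t: 8.18
eef_pos: [562.9, -197.9, 12.5]
tcp_rot: [0.0, 0.998, 0.063, -0.004]
ft_force: [-10.4, -1.0, 10.5]
width: 0.5
[-39.72952219 -20.04546894]
```

View pics/w4.png

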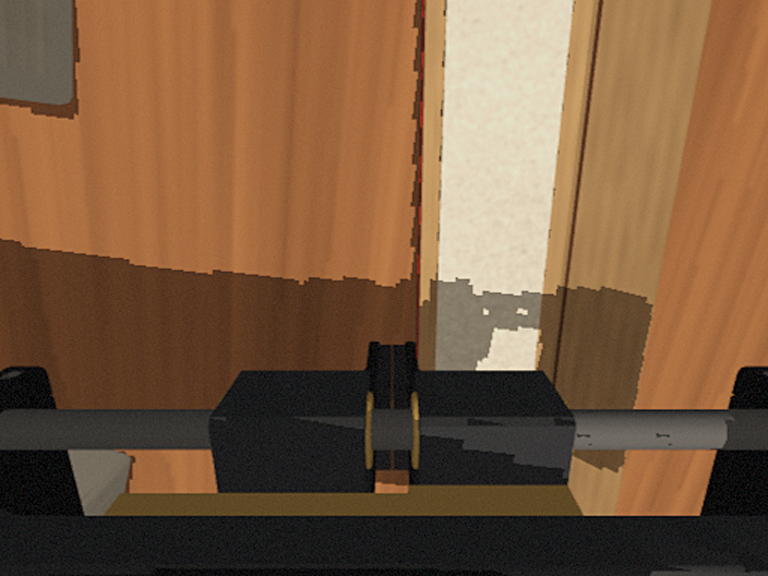

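```bash
python3 -m creep '{"xyz":[[-0.012,0,0],[0,0,-0.05],[0.02,0,-0.005],[0.04,0,0],[0.04,0,0],[0.035,0,0.005],[0,0,0.05],[0,0,0]],"dr":[[0,0,0],[0,0,0],[0,0,0],[0,0,0],[0,0,0],[0,0,0],[0,0,0],[0,0,0]],"claw":[0,0,0,0,0,0,0,0]}'
python3 - <<'E'
from h import *
s,_=pose();print(intray(s["eef_pos"]))
plan(tray(40,-20,11),7.2)
E
```

```text
t: 9.22
eef_pos: [684.9, -180.6, 7.5]
tcp_rot: [-0.002, 0.998, 0.063, -0.004]
ft_force: [-1.2, -0.3, 0.0]
width: 0.7
[ 83.48591882 -18.22147346]
cur [ 684.9 -180.6    7.5] yaw 7.27 | shift in cur tool axes [-43.5   1.7  -3.1] | in target axes [-43.5   1.8  -3.5] | turn rad [-0.004  0.008  0.001] F [-1.2 -0.3  0. ] w 0.7 t 9.22
```

```bash
python3 -m creep '{"xyz":[[-0.01,0,-0.003],[-0.01,0,0],[-0.01,0,0],[-0.008,0,0],[-0.005,0,0],[-0.005,0,0],[0,0,0]],"dr":[[0,0,0],[0,0,0],[0,0,0],[0,0,0],[0,0,0],[0,0,0],[0,0,0]],"claw":[0,0,0,0,0,0,0]}'
python3 - <<'E'
from h import *
s,_=pose();print(intray(s["eef_pos"]))
E
```

```text
t: 10.1
eef_pos: [640.8, -188.3, 16.0]
tcp_rot: [0.0, 0.998, 0.063, 0.0]
ft_force: [3.3, 0.5, 1.6]
width: 0.2
[ 38.72264959 -20.35604134]
```

```bash
python3 -m creep '{"xyz":[[-0.004,0,0.003],[0,0,0]],"dr":[[0,0,0],[0,0,0]],"claw":[0,0]}'
python3 - <<'E'
from h import *
s,_=pose();print(intray(s["eef_pos"]))
E
```

```text
t: 10.35
eef_pos: [640.7, -188.2, 14.5]
tcp_rot: [0.001, 0.998, 0.063, 0.004]
ft_force: [7.1, 0.4, 5.2]
width: 0.2
[ 38.7158519  -20.19621983]
```

```bash
python3 -m creep '{"xyz":[[0.012,0,0],[0,0,-0.05],[-0.01,-0.05,-0.02],[-0.01,-0.05,0],[-0.01,-0.05,0],[-0.02,-0.046,0.02],[0,0,0.05],[0,0,0]],"dr":[[0,0,0],[0,0,0],[0,0,0],[0,0,0],[0,0,0],[0,0,0],[0,0,0],[0,0,0]],"claw":[0,0,0,0,0,0,0,0]}'
python3 - <<'E'
from h import *
s,_=pose();print(intray(s["eef_pos"]))
plan(tray(0,136,11),7.2)
E
```

```text
t: 11.35
eef_pos: [569.4, 1.1, 8.1]
tcp_rot: [-0.0, 0.998, 0.064, -0.006]
ft_force: [0.6, -0.9, 0.5]
width: 0.5
[ -8.38926461 176.51365159]
cur [569.4   1.1   8.1] yaw 7.28 | shift in cur tool axes [ 8.3 40.5 -3.1] | in target axes [ 8.4 40.5 -2.9] | turn rad [-0.001  0.012  0.001] F [ 0.6 -0.9  0.5] w 0.5 t 11.35
```

```bash
python3 -m creep '{"xyz":[[0.007,0.005,-0.003],[0,0.01,0],[0,0.01,0],[0,0.008,0],[0,0.005,0],[0,0.005,0],[0,0.003,0],[0,0,0]],"dr":[[0,0,0],[0,0,0],[0,0,0],[0,0,0],[0,0,0],[0,0,0],[0,0,0],[0,0,0]],"claw":[0,0,0,0,0,0,0,0]}'
python3 - <<'E'
from h import *
s,_=pose();print(intray(s["eef_pos"]))
E
```

```text
t: 12.35
eef_pos: [589.3, -35.5, 18.5]
tcp_rot: [-0.005, 0.998, 0.064, 0.002]
ft_force: [-2.2, 16.4, 8.7]
width: 0.3
[  6.83452173 137.70822729]
```

```bash
sed -i 's/^TC=.*/TC=np.array([599.2,-172.2,0]);TY=7.2/' h.py
python3 -m creep '{"xyz":[[0,-0.015,0],[0,0,-0.04],[0,0,-0.05],[0,0,-0.05],[-0.03,-0.03,-0.02],[-0.05,-0.03,-0.02],[-0.03,-0.03,0],[-0.02,-0.02,0]],"dr":[[0,0,0],[0,0,0],[0,0,0],[0,0,0],[0,0,0],[0,0,0],[0,0,0],[0,0,0]],"claw":[1,1,1,1,1,1,1,1]}'
python3 - <<'E'
from h import *
im=camera("top"); save(im,"t1",(150,160,350,290),4)
m=camera_model("top")
for c,l in lids(im).items():
    for r,a in l:
        if 150<r[0][0]<350 and 220<r[0][1]<280:
            B=cv2.boxPoints(r); P=np.array([px2w(m,u,v,70) for u,v in B]); e=P[1]-P[0]
            print(c,px2w(m,*r[0],70).round(1),round(np.degrees(np.arctan2(e[1],e[0]))%90,1))
im=camera("wrist"); save(im,"w5",None,1.5)
m=camera_model("wrist"); np.savez("w5.npz",**m); plan([424,95,45],0)
im=camera("scene"); save(im,"s1",(140,170,270,240),5)
E
```

```text
t: 13.35
eef_pos: [441.8, 63.4, 196.6]
tcp_rot: [0.001, 0.998, 0.062, 0.001]
ft_force: [0.0, 0.0, 0.2]
width: 72.3
red [ 423.6 -278.8   70. ] 77.5
yellow [413.9 -90.9  70. ] 89.6
blue [388.3 291.3  70. ] 74.6
cur [441.3  64.4 196.5] yaw 7.26 | shift in cur tool axes [-13.5 -33.1 151.4] | in target axes [-17.3 -30.6 151.5] | turn rad [ 0.003 -0.001  0.127] F [ 0.1 -0.3  0.1] w 80.4 t 13.45
```

View pics/t1.png

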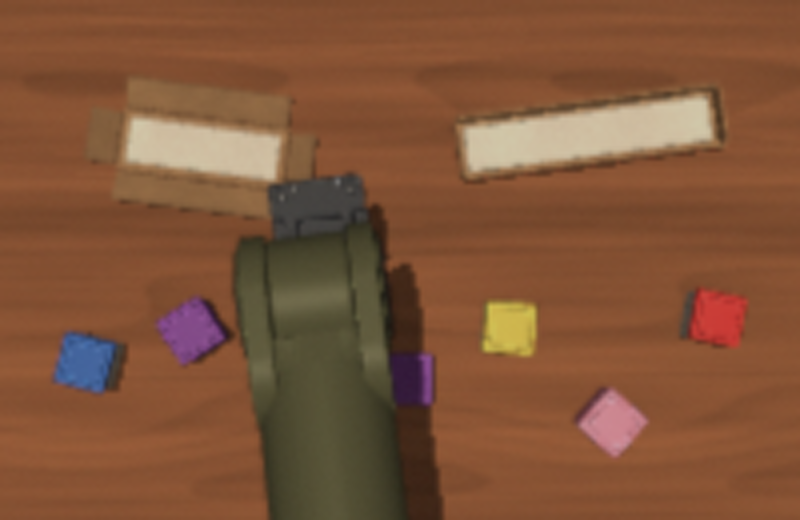

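View pics/w5.png

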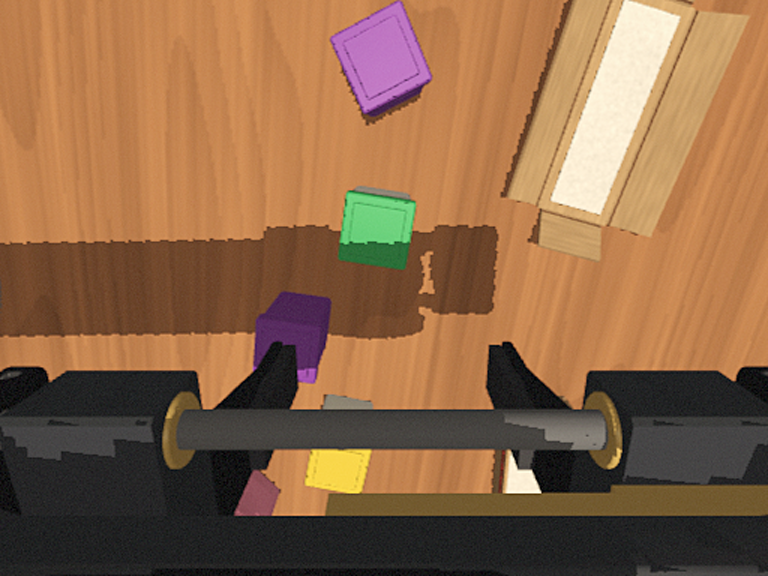

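View pics/s1.png

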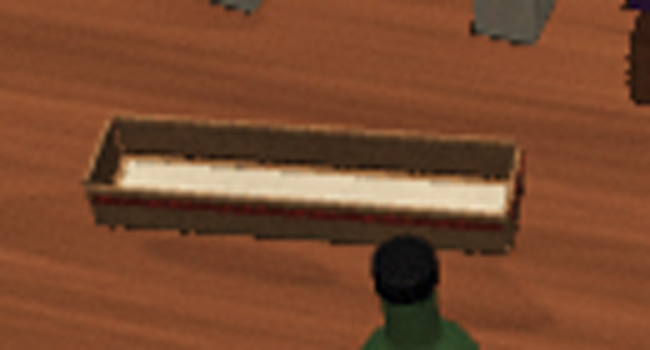

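```bash
cat >> h.py <<'E'
def quad(m,pts,k=1.5,z=70):
    P=np.array([px2w(m,u/k,v/k,z) for u,v in pts]); c=P.mean(0)
    L=[np.linalg.norm(P[(i+1)%4]-P[i]).round(1) for i in range(4)]
    A=[]
    for i in range(4):
        e=P[(i+1)%4]-P[i]; A.append((np.degrees(np.arctan2(e[1],e[0]))+45)%90-45)
    print("centre",c.round(1),"sides",L,"yaw mod90",np.round(A,1)); return c
E
python3 - <<'E'
from h import *
m=dict(np.load("w5.npz"))
c=quad(m,[(346,190),(415,201),(405,270),(338,260)])
plan([c[0],c[1],44],0)
E
```

```text
centre [427.2  94.2  70. ] sides [np.float64(44.4), np.float64(46.0), np.float64(45.2), np.float64(46.1)] yaw mod90 [-1.7 -0.2 -1.6 -1.2]
cur [442.7  63.1 196.5] yaw 7.18 | shift in cur tool axes [-11.7 -33.3 152.4] | in target axes [-15.5 -31.1 152.5] | turn rad [ 0.003 -0.002  0.125] F [ 0.9 -1.7  0.5] w 82.9 t 13.5
```

```bash
python3 -m creep '{"xyz":[[0,0,0],[-0.015,-0.031,0.02],[0,0,0.03],[0,0,0.03],[0,0,0.03],[0,0,0.03],[0,0,0.012],[0,0,0]],"dr":[[0,0,0.14],[0,0,0],[0,0,0],[0,0,0],[0,0,0],[0,0,0],[0,0,0],[0,0,0]],"claw":[1,1,1,1,1,1,1,1]}'
python3 - <<'E'
from h import *
plan([427.2,94.2,42],-1)
im=camera("wrist"); save(im,"w6",None,1.5)
E
```

```text
t: 14.5
eef_pos: [428.3, 94.8, 43.2]
tcp_rot: [-0.0, 1.0, -0.008, -0.001]
ft_force: [0.3, 0.2, 1.0]
width: 86.7
cur [428.3  94.8  43.2] yaw -0.87 | shift in cur tool axes [-1.1  0.6  1.2] | in target axes [-1.1  0.6  1.2] | turn rad [-0.001  0.001  0.002] F [0.3 0.2 1. ] w 86.7 t 14.5
```

View pics/w6.png

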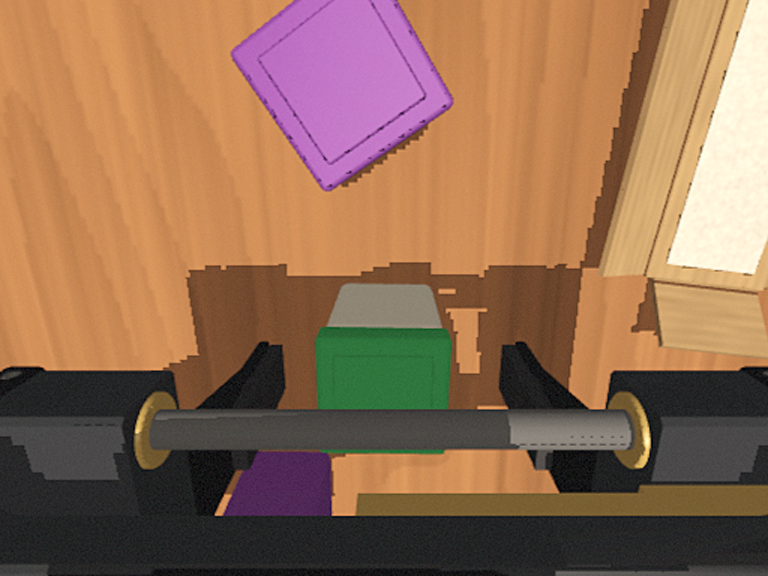

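```bash
python3 -m creep '{"xyz":[[0,0,0],[0,0,0],[0,0,0],[0,0,0],[0,0,-0.03],[0,0,-0.04],[0,0,-0.03],[0,0,0]],"dr":[[0,0,0],[0,0,0],[0,0,0],[0,0,0],[0,0,0],[0,0,0],[0,0,0],[0,0,0]],"claw":[0,0,0,0,0,0,0,0]}'
python3 - <<'E'
from h import *
plan(tray(0,95,140),7.2)
E
```

```text
t: 15.55
eef_pos: [429.9, 95.6, 145.7]
tcp_rot: [0.0, 1.0, -0.007, 0.003]
ft_force: [0.4, -0.2, -0.8]
width: 14.8
cur [429.9  95.6 145.7] yaw -0.81 | shift in cur tool axes [159.8 171.3   6.7] | in target axes [134.4 191.9   5.7] | turn rad [ 0.001 -0.005 -0.14 ] F [ 0.4 -0.2 -0.8] w 14.8 t 15.55
```

```bash
python3 - <<'E'
from h import *
im=camera("wrist"); save(im,"w7",None,1.5)
im=camera("scene"); save(im,"s2",(200,100,400,240),4)
print(monitor.sense()["width"])
E
```

```text
7.020707495889802
```

View pics/w7.png

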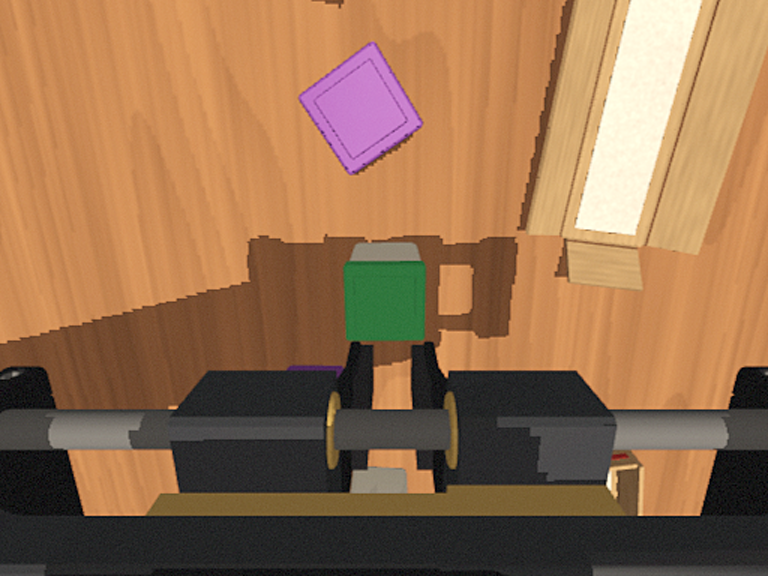

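View pics/s2.png

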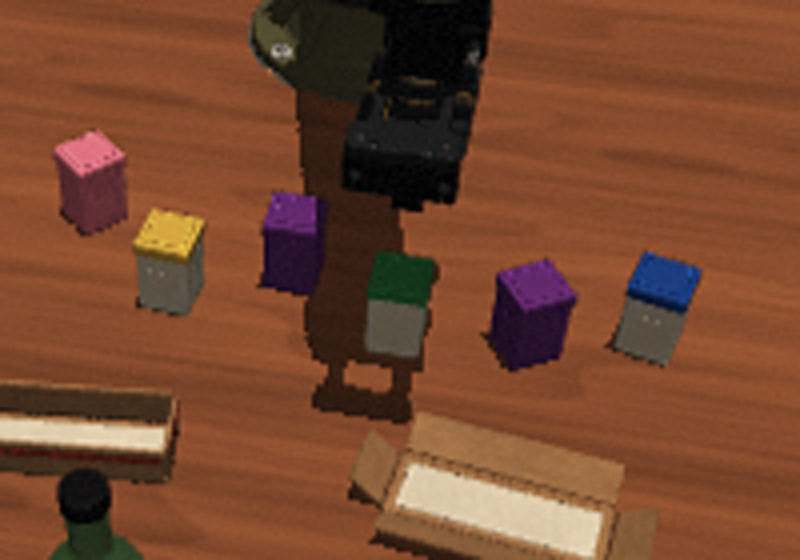

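```bash
python3 - <<'E'
from h import *
m=camera_model("wrist")
c=quad(m,[(346,263),(425,262),(426,340),(345,341)])
plan([c[0],c[1],42],-1)
E
```

```text
centre [424.2  96.3  70. ] sides [np.float64(42.9), np.float64(46.2), np.float64(46.6), np.float64(46.2)] yaw mod90 [-0.1  1.2 -0.1 -3.3]
cur [427.8  95.2 143.2] yaw -0.81 | shift in cur tool axes [ -3.6  -1.1 101.2] | in target axes [ -3.7  -1.  101.2] | turn rad [0.001 0.    0.003] F [-0.7  0.5  0.1] w 7.0 t 15.65
```

```bash
python3 -m creep '{"xyz":[[-0.003,-0.001,0],[0,0,0],[0,0,0],[0,0,0],[0,0,0],[0,0,0],[0,0,0],[0,0,0.005],[0,0,0.015],[0,0,0.025],[0,0,0.025],[0,0,0.025],[0,0,0.007],[0,0,0]],"dr":[[0,0,0],[0,0,0],[0,0,0],[0,0,0],[0,0,0],[0,0,0],[0,0,0],[0,0,0],[0,0,0],[0,0,0],[0,0,0],[0,0,0],[0,0,0],[0,0,0]],"claw":[1,1,1,1,1,1,1,1,1,1,1,1,1,1]}'
python3 -m creep '{"xyz":[[0,0,0],[0,0,0],[0,0,0],[0,0,0],[0,0,0],[0,0,0],[0,0,0],[0,0,0]],"dr":[[0,0,0],[0,0,0],[0,0,0],[0,0,0],[0,0,0],[0,0,0],[0,0,0],[0,0,0]],"claw":[0,0,0,0,0,0,0,0]}'
python3 -m creep '{"xyz":[[0,0,-0.02],[0,0,-0.04],[0,0,-0.03],[0,0,0]],"dr":[[0,0,0],[0,0,0],[0,0,0],[0,0,0]],"claw":[0,0,0,0]}'
python3 - <<'E'
from h import *
im=camera("wrist"); save(im,"w8",None,1.5)
plan(tray(0,95,140),7.2)
E
```

```text
t: 17.4
eef_pos: [424.6, 96.6, 41.1]
tcp_rot: [-0.0, 1.0, -0.007, -0.001]
ft_force: [0.5, -1.0, -0.2]
width: 86.8
t: 18.4
eef_pos: [425.3, 96.4, 41.7]
tcp_rot: [0.0, 1.0, -0.007, 0.0]
ft_force: [0.7, 0.4, 1.3]
width: 45.9
t: 18.9
eef_pos: [426.5, 96.6, 133.1]
tcp_rot: [0.0, 1.0, -0.007, 0.002]
ft_force: [1.1, 0.9, -1.9]
width: 45.9
cur [425.2  96.3 131.6] yaw -0.82 | shift in cur tool axes [164.6 171.9  -8.1] | in target axes [139.  193.2  -8.4] | turn rad [ 0.001 -0.001 -0.14 ] F [-0.1  0.3 -2. ] w 45.8 t 18.95
```

View pics/w8.png

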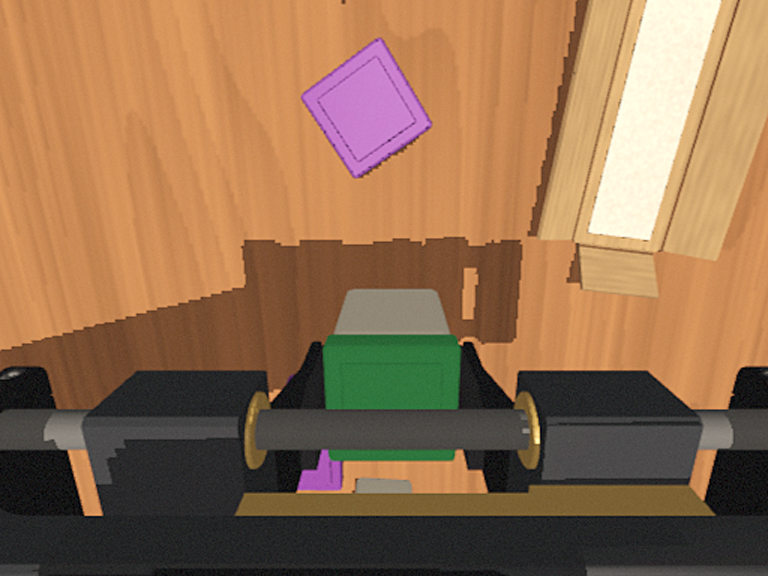

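```bash
python3 -m creep '{"xyz":[[0,0,0],[0.02,0.03,0],[0.023,0.032,0],[0.023,0.032,0],[0.023,0.032,0],[0.023,0.032,0],[0.02,0.03,0],[0.007,0.005,0.02],[0,0,0.02],[0,0,0]],"dr":[[0,0,-0.14],[0,0,0],[0,0,0],[0,0,0],[0,0,0],[0,0,0],[0,0,0],[0,0,0],[0,0,0],[0,0,0]],"claw":[0,0,0,0,0,0,0,0,0,0]}'
python3 - <<'E'
from h import *
im=camera("wrist"); save(im,"w9",None,1.5)
plan(tray(0,96,45),7.2)
E
```

```text
t: 20.2
eef_pos: [584.0, -75.7, 88.1]
tcp_rot: [-0.001, 0.998, 0.064, -0.003]
ft_force: [1.1, 0.2, -0.9]
width: 45.8
cur [585.3 -75.8  89.8] yaw 7.35 | shift in cur tool axes [ 1.9  1.4 44.8] | in target axes [ 1.7  1.3 44.8] | turn rad [-0.002  0.004  0.003] F [ 0.3 -0.3 -1.1] w 46.1 t 20.25
```

View pics/w9.png

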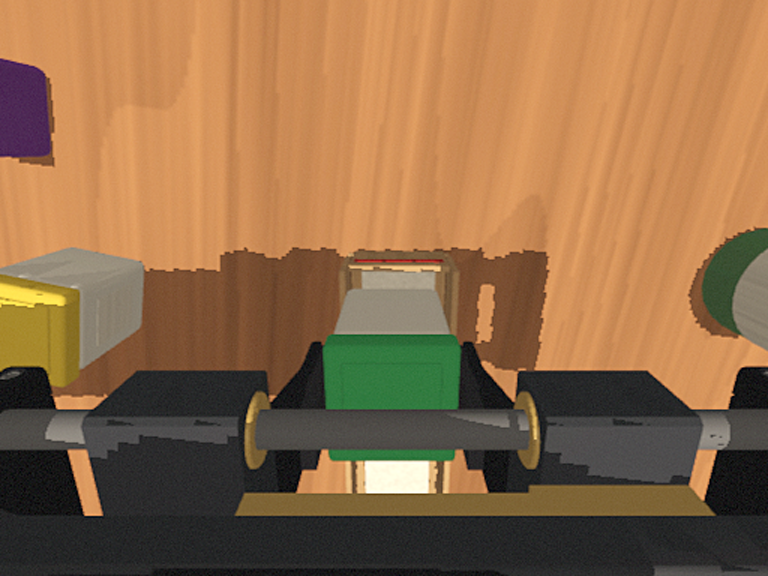

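```bash
python3 - <<'E'
from h import *
m=camera_model("wrist")
s,R=pose()
for x in (-27,0,27):
  for z in (3,35): print(x,z,(w2px(m,tray(x,123,z))*1.5).round(1))
im=camera("wrist"); save(im,"w9c",(220,155,320,235),7)
E
```

```text
-27 3 [348.4 254.2]
-27 35 [342.4 268.6]
0 3 [395.6 254.3]
0 35 [396.  268.7]
27 3 [442.8 254.4]
27 35 [449.7 268.8]
```

View pics/w9c.png

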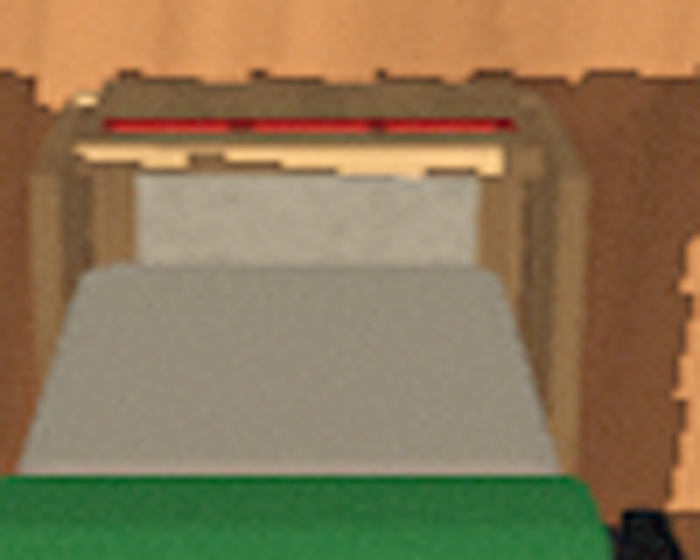

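```bash
python3 -m creep '{"xyz":[[0.002,0.001,0.01],[0,0,0.012],[0,0,0.012],[0,0,0.008],[0,0,0]],"dr":[[0,0,0],[0,0,0],[0,0,0],[0,0,0],[0,0,0]],"claw":[0,0,0,0,0]}'
python3 - <<'E'
from h import *
plan(tray(0,96,45),7.2)
E
```

```text
t: 20.92
eef_pos: [588.7, -78.2, 48.5]
tcp_rot: [-0.0, 0.998, 0.063, -0.001]
ft_force: [0.7, 0.2, -1.6]
width: 45.8
cur [588.7 -78.2  48.5] yaw 7.22 | shift in cur tool axes [-1.3 -1.4  3.5] | in target axes [-1.3 -1.4  3.5] | turn rad [-0.001  0.002  0.   ] F [ 0.7  0.2 -1.6] w 45.8 t 20.93
```

```bash
python3 -m creep '{"xyz":[[0,0,0.003],[0,0,0],[0,0,0],[0,0,0],[0,0,0],[0,0,0],[0,0,-0.03],[0,0,-0.04],[0,0,-0.04],[0,0,-0.04],[0,0,0]],"dr":[[0,0,0],[0,0,0],[0,0,0],[0,0,0],[0,0,0],[0,0,0],[0,0,0],[0,0,0],[0,0,0],[0,0,0],[0,0,0]],"claw":[0,0,1,1,1,1,1,1,1,1,1]}'
python3 - <<'E'
from h import *
plan(tray(0,96,45),7.2)
im=camera("wrist"); save(im,"w10",None,1.5)
m=camera_model("wrist"); np.savez("w10.npz",**m)
E
```

```text
t: 22.3
eef_pos: [591.6, -78.1, 200.4]
tcp_rot: [0.001, 0.998, 0.063, 0.003]
ft_force: [0.2, -0.4, -0.5]
width: 87.1
cur [591.6 -78.1 200.4] yaw 7.22 | shift in cur tool axes [ -5.3  -2.1 155.4] | in target axes [ -4.3  -1.7 155.4] | turn rad [ 0.002 -0.007  0.   ] F [ 0.2 -0.4 -0.5] w 87.1 t 22.3
```

View pics/w10.png

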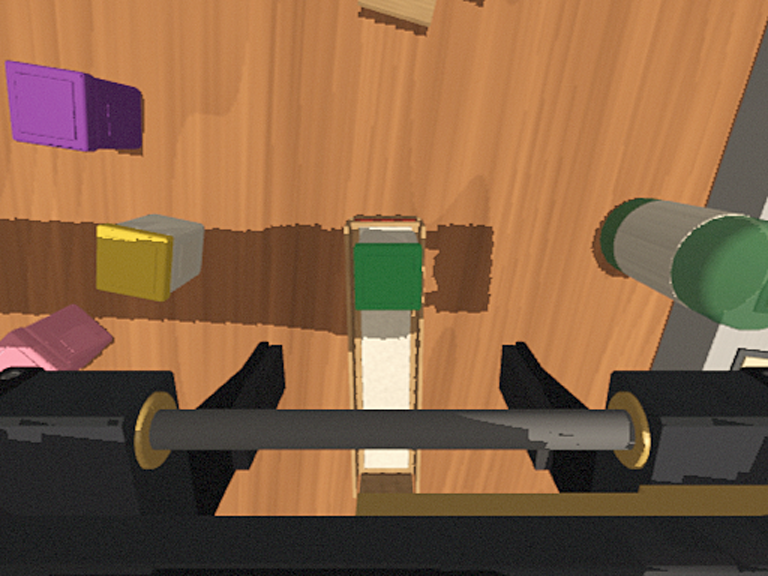

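```bash
python3 - <<'E'
from h import *
m=dict(np.load("w10.npz"))
c=quad(m,[(355,242),(422,242),(421,309),(354,309)],z=73); print(intray(c))
c=quad(m,[(97,224),(173,237),(169,300),(97,289)])
plan([c[0]+10,c[1],120],0)
E
```

```text
centre [587.9 -77.2  73. ] sides [np.float64(43.8), np.float64(46.6), np.float64(45.9), np.float64(46.6)] yaw mod90 [7.1 7.5 7.1 4.9]
[ 0.69796356 95.70527818]
centre [418.4 -90.   70. ] sides [np.float64(48.9), np.float64(44.7), np.float64(48.4), np.float64(45.3)] yaw mod90 [-3.  -4.8 -2.3 -4.2]
cur [590.3 -78.3 198.1] yaw 7.22 | shift in cur tool axes [-162.3   -8.8   77.6] | in target axes [-161.9   11.8   78.1] | turn rad [ 0.001 -0.003  0.126] F [-0.4 -0.1  0. ] w 87.1 t 22.35
```

```bash
python3 -m creep '{"xyz":[[0,0,0],[-0.04,0.003,0.01],[-0.04,0.003,0.01],[-0.04,0.003,0.02],[-0.04,0.003,0.02],[0,0,0]],"dr":[[0,0,0.16],[0,0,0],[0,0,0],[0,0,0],[0,0,0],[0,0,0]],"claw":[1,1,1,1,1,1]}'
python3 - <<'E'
from h import *
m=camera_model("wrist"); np.savez("w11.npz",**m)
im=camera("wrist"); save(im,"w11",None,1.5); plan([415,-90.5,42],-2)
E
```

```text
t: 23.1
eef_pos: [423.7, -85.3, 133.1]
tcp_rot: [0.0, 1.0, -0.018, -0.004]
ft_force: [0.2, -1.2, 0.1]
width: 87.1
cur [426.7 -85.2 134.9] yaw -2.03 | shift in cur tool axes [-11.2   5.7  92.9] | in target axes [-11.5   5.7  92.9] | turn rad [ 0.001  0.003 -0.001] F [ 1.3 -0.   0.5] w 87.0 t 23.15
```

View pics/w11.png

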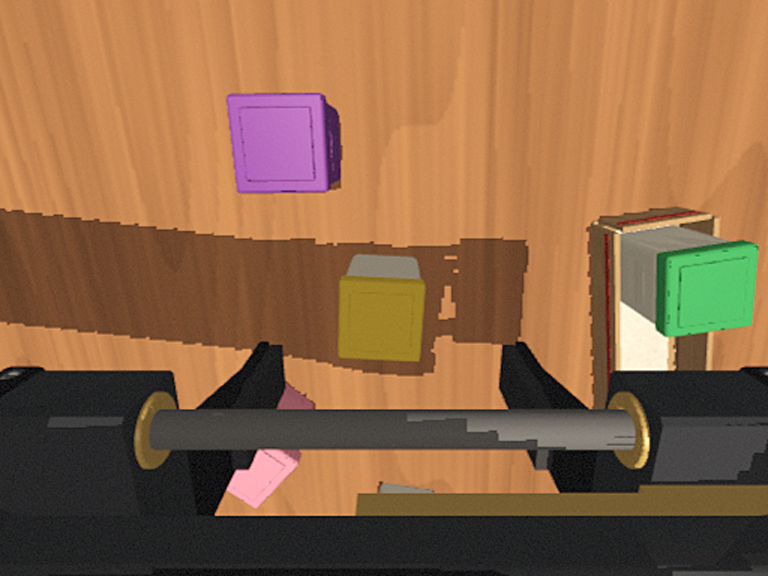

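```bash
python3 - <<'E'
from h import *
m=dict(np.load("w11.npz"))
c=quad(m,[(341,276),(425,279),(421,361),(338,358)])
plan([c[0],c[1],42],-3.5)
E
```

```text
centre [417.1 -90.4  70. ] sides [np.float64(44.2), np.float64(47.7), np.float64(46.4), np.float64(47.7)] yaw mod90 [-4.1 -3.5 -4.2 -6.1]
cur [426.7 -85.2 134.9] yaw -2.03 | shift in cur tool axes [-9.1  5.5 92.9] | in target axes [-9.3  5.8 92.9] | turn rad [0.001 0.003 0.026] F [ 1.3 -0.   0.5] w 87.0 t 23.15
```

```bash
python3 -m creep '{"xyz":[[-0.009,0.0055,0.01],[0,0,0.025],[0,0,0.025],[0,0,0.025],[0,0,0.008],[0,0,0]],"dr":[[0,0,0.035],[0,0,0],[0,0,0],[0,0,0],[0,0,0],[0,0,0]],"claw":[1,1,1,1,1,1]}'
python3 - <<'E'
from h import *
plan([417,-90.4,42],-4)
E
```

```text
t: 23.9
eef_pos: [420.0, -89.8, 43.3]
tcp_rot: [-0.001, 0.999, -0.035, -0.0]
ft_force: [0.6, 0.1, 0.6]
width: 86.9
cur [420.  -89.8  43.3] yaw -3.96 | shift in cur tool axes [-2.9  0.8  1.3] | in target axes [-2.9  0.8  1.3] | turn rad [-0.001  0.001  0.001] F [0.6 0.1 0.6] w 86.9 t 23.9
```

```bash
python3 -m creep '{"xyz":[[0,0.001,0.001],[0,0,0],[0,0,0],[0,0,0],[0,0,0],[0,0,0],[0,0,0],[0,0,0],[0,0,-0.02],[0,0,-0.04],[0,0,-0.03],[0,0,0]],"dr":[[0,0,0],[0,0,0],[0,0,0],[0,0,0],[0,0,0],[0,0,0],[0,0,0],[0,0,0],[0,0,0],[0,0,0],[0,0,0],[0,0,0]],"claw":[0,0,0,0,0,0,0,0,0,0,0,0]}'
python3 - <<'E'
from h import *
plan(tray(0,45,85),7.2)
E
```

```text
t: 25.4
eef_pos: [421.7, -91.5, 134.4]
tcp_rot: [0.001, 0.999, -0.035, 0.002]
ft_force: [-0.7, -0.2, -1.7]
width: 45.5
cur [421.7 -91.5 134.4] yaw -3.96 | shift in cur tool axes [173.7  24.   50.3] | in target axes [166.   57.3  49.4] | turn rad [ 0.002 -0.005 -0.195] F [-0.7 -0.2 -1.7] w 45.5 t 25.4
```

```bash
python3 -m creep '{"xyz":[[0,0,0],[0,0,0],[0.03,0.011,0],[0.034,0.012,0],[0.034,0.012,0],[0.034,0.012,0],[0.034,0.01,0.01],[0,0,0.02],[0,0,0.018],[0,0,0]],"dr":[[0,0,-0.1],[0,0,-0.095],[0,0,0],[0,0,0],[0,0,0],[0,0,0],[0,0,0],[0,0,0],[0,0,0],[0,0,0]],"claw":[0,0,0,0,0,0,0,0,0,0]}'
python3 - <<'E'
from h import *
im=camera("wrist"); save(im,"w12",None,1.5)
plan(tray(0,45,45),7.2)
E
```

```text
t: 26.65
eef_pos: [588.8, -126.3, 81.8]
tcp_rot: [-0.001, 0.998, 0.063, -0.003]
ft_force: [0.2, -0.1, -1.0]
width: 45.7
cur [ 590.  -126.5   83.4] yaw 7.23 | shift in cur tool axes [ 3.5  1.5 38.4] | in target axes [ 3.4  1.5 38.4] | turn rad [-0.     0.003  0.001] F [ 0.4 -1.1 -0.8] w 45.8 t 26.7
```

View pics/w12.png

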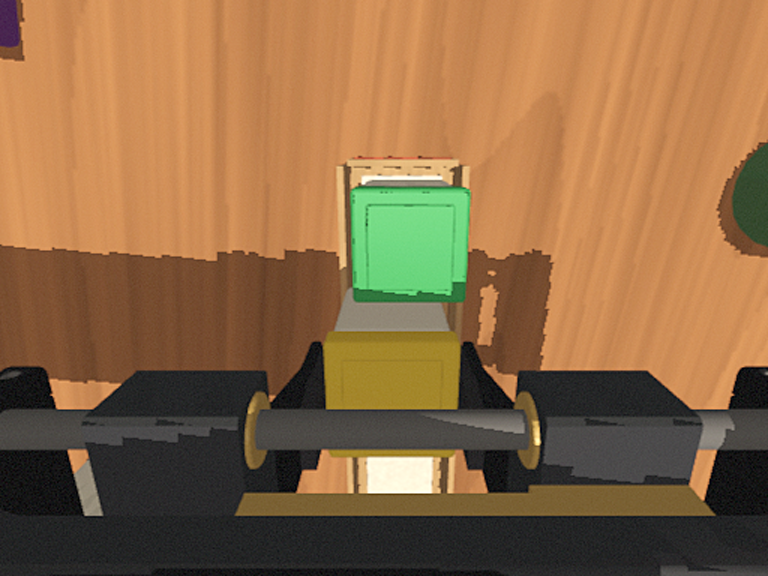

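```bash
python3 -m creep '{"xyz":[[0.003,0.002,0],[0,0,0.012],[0,0,0.012],[0,0,0.01],[0,0,0.003],[0,0,0]],"dr":[[0,0,0],[0,0,0],[0,0,0],[0,0,0],[0,0,0],[0,0,0]],"claw":[0,0,0,0,0,0]}'
python3 - <<'E'
from h import *
plan(tray(0,49,45),7.2)
E
```

```text
t: 27.45
eef_pos: [594.7, -128.2, 47.2]
tcp_rot: [-0.0, 0.998, 0.063, -0.0]
ft_force: [-0.0, 0.5, -0.5]
width: 45.9
cur [ 594.7 -128.2   47.2] yaw 7.23 | shift in cur tool axes [-1.1 -4.8  2.2] | in target axes [-1.1 -4.8  2.2] | turn rad [-0.  0.  0.] F [-0.   0.5 -0.5] w 45.9 t 27.45
```

Lower 2 mm, slide +y (tool −y) against the green tub a few mm past contact, release, lift.

```bash
python3 -m creep '{"xyz":[[-0.001,0,0.002],[0,-0.003,0],[0,-0.003,0],[0,-0.002,0],[0,0,0]],"dr":[[0,0,0],[0,0,0],[0,0,0],[0,0,0],[0,0,0]],"claw":[0,0,0,0,0]}'
python3 -m creep '{"xyz":[[0,0,0],[0,0,0],[0,0,0],[0,0,0],[0,0,-0.03],[0,0,-0.04],[0,0,-0.04],[0,0,-0.04],[0,0,0]],"dr":[[0,0,0],[0,0,0],[0,0,0],[0,0,0],[0,0,0],[0,0,0],[0,0,0],[0,0,0],[0,0,0]],"claw":[1,1,1,1,1,1,1,1,1]}'
python3 - <<'E'
from h import *
m=camera_model("wrist"); np.savez("w13.npz",**m)
im=camera("wrist"); save(im,"w13",None,1.5)
m=camera_model("top"); im=camera("top"); save(im,"t2",(150,160,350,290),4)
for c,l in lids(im).items():
    for r,a in l:
        if 150<r[0][0]<350 and 180<r[0][1]<280:
            B=cv2.boxPoints(r); P=np.array([px2w(m,u,v,70) for u,v in B]); e=P[1]-P[0]
            print(c,px2w(m,*r[0],70).round(1),round(np.degrees(np.arctan2(e[1],e[0]))%90,1))
plan([424,-279,42],0)
E
```

```text
t: 28.08
eef_pos: [592.9, -120.2, 45.7]
tcp_rot: [-0.0, 0.998, 0.063, 0.0]
ft_force: [0.0, 0.5, 0.6]
width: 45.7
t: 29.2
eef_pos: [595.2, -120.5, 199.5]
tcp_rot: [0.001, 0.998, 0.063, 0.003]
ft_force: [0.8, 0.4, -0.8]
width: 86.9
red [ 423.4 -279.2   70. ] 79.3
green [588.4 -74.6  70. ] 89.7
blue [388.3 291.3  70. ] 74.6
cur [ 592.8 -120.6  195.5] yaw 7.22 | shift in cur tool axes [-187.4  135.9  153.6] | in target axes [-168.8  158.4  153.5] | turn rad [ 0.    -0.     0.126] F [ 0.4  0.1 -0.7] w 87.1 t 29.3
```

View pics/w13.png

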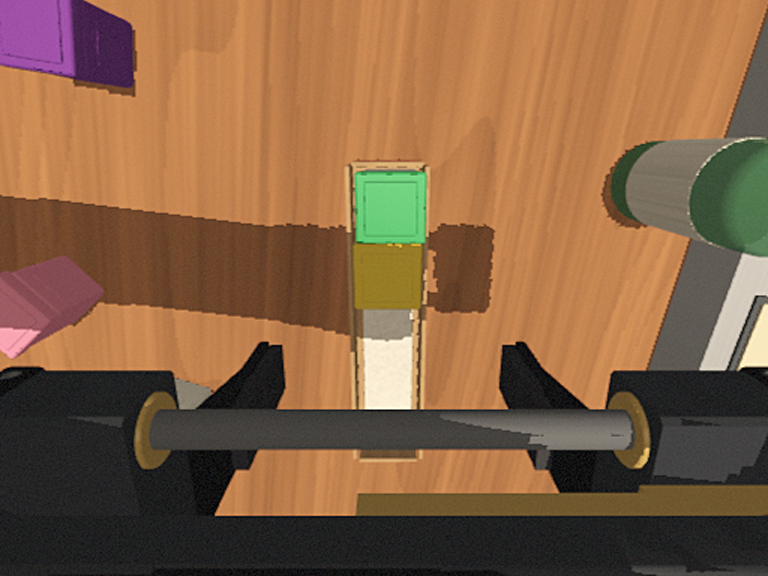

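View pics/t2.png

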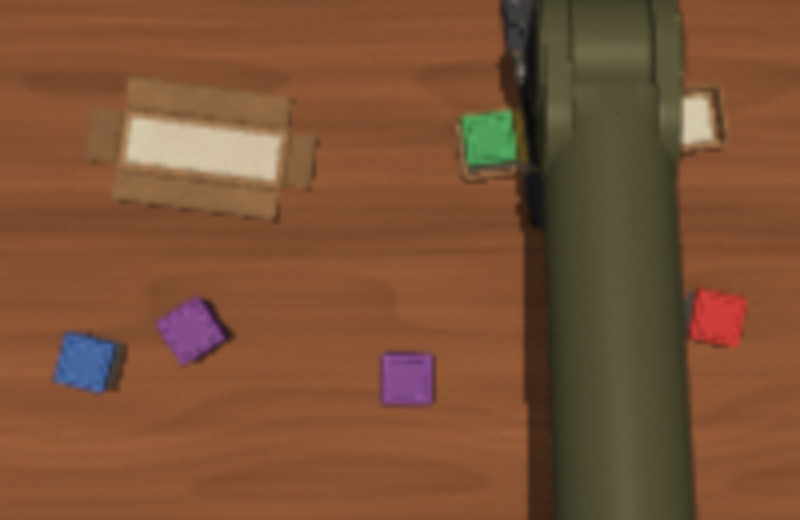

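```bash
python3 - <<'E'
from h import *
m=dict(np.load("w13.npz"))
c=quad(m,[(355,245),(421,245),(420,310),(354,309)],z=73); print(intray(c))
c=quad(m,[(358,171),(425,171),(426,243),(356,243)],z=73); print(intray(c))
plan([425,-279,130],-12)
E
```

```text
centre [ 593.1 -121.1   73. ] sides [np.float64(43.4), np.float64(45.6), np.float64(45.5), np.float64(44.9)] yaw mod90 [7.1 7.5 6.1 4.9]
[ 0.34819546 51.44966712]
centre [589.8 -74.3  73. ] sides [np.float64(41.9), np.float64(45.8), np.float64(46.0), np.float64(45.8)] yaw mod90 [7.2 9.3 7.1 4.2]
[ 2.89713228 98.2891659 ]
cur [ 592.8 -120.6  195.5] yaw 7.22 | shift in cur tool axes [-186.4  136.1   65.6] | in target axes [-131.2  189.9   65.5] | turn rad [ 0.    -0.     0.335] F [ 0.4  0.1 -0.7] w 87.1 t 29.3
```

```bash
python3 -m creep '{"xyz":[[0,0,0],[0,0,0],[-0.02,0.03,0.005],[-0.022,0.032,0.01],[-0.022,0.032,0.01],[-0.022,0.032,0.01],[-0.022,0.032,0.015],[-0.022,0.032,0.015],[0,0,0]],"dr":[[0,0,0.17],[0,0,0.165],[0,0,0],[0,0,0],[0,0,0],[0,0,0],[0,0,0],[0,0,0],[0,0,0]],"claw":[1,1,1,1,1,1,1,1,1]}'
python3 - <<'E'
from h import *
m=camera_model("wrist"); np.savez("w14.npz",**m)
im=camera("wrist"); save(im,"w14",None,1.5); plan([424,-279,42],-12)
E
```

```text
t: 30.42
eef_pos: [421.7, -281.2, 127.6]
tcp_rot: [-0.001, 0.994, -0.107, -0.003]
ft_force: [0.4, -0.1, 0.1]
width: 87.1
cur [ 424.1 -279.8  128.6] yaw -12.17 | shift in cur tool axes [ 0.1 -0.6 86.6] | in target axes [-0.2 -0.7 86.6] | turn rad [-0.001  0.003 -0.003] F [0.9 0.7 0.4] w 87.1 t 30.48
```

View pics/w14.png

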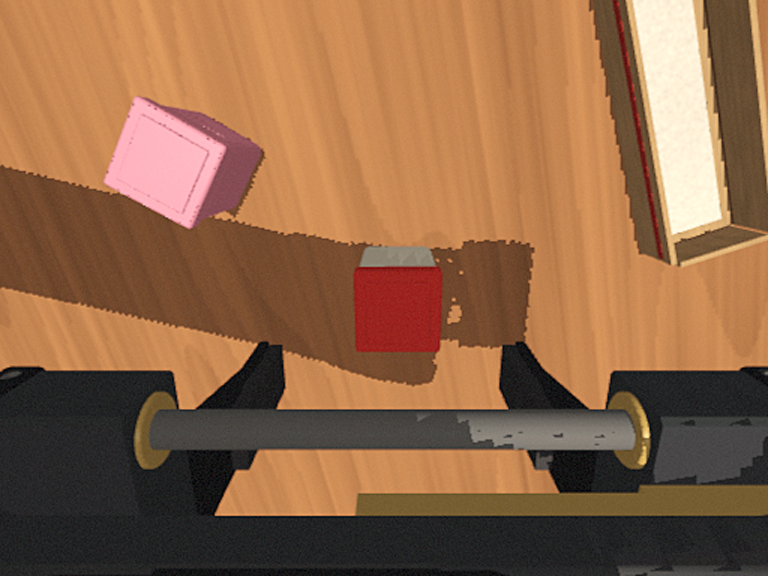

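```bash
python3 - <<'E'
from h import *
m=dict(np.load("w14.npz"))
c=quad(m,[(355,267),(441,267),(440,352),(355,352)])
plan([c[0],c[1],42],-12)
E
```

```text
centre [ 424.7 -279.9   70. ] sides [np.float64(43.8), np.float64(47.5), np.float64(46.0), np.float64(47.5)] yaw mod90 [-12.3 -11.1 -12.2 -13.8]
cur [ 424.1 -279.8  128.6] yaw -12.17 | shift in cur tool axes [ 1.   0.1 86.6] | in target axes [ 0.7 -0.  86.6] | turn rad [-0.001  0.003 -0.003] F [0.9 0.7 0.4] w 87.1 t 30.48
```

```bash
python3 -m creep '{"xyz":[[0.001,0,0.01],[0,0,0.025],[0,0,0.025],[0,0,0.02],[0,0,0.006],[0,0,0],[0,0,0],[0,0,0],[0,0,0],[0,0,0],[0,0,0],[0,0,0],[0,0,0],[0,0,-0.02],[0,0,-0.04],[0,0,-0.03],[0,0,0]],"dr":[[0,0,0],[0,0,0],[0,0,0],[0,0,0],[0,0,0],[0,0,0],[0,0,0],[0,0,0],[0,0,0],[0,0,0],[0,0,0],[0,0,0],[0,0,0],[0,0,0],[0,0,0],[0,0,0],[0,0,0]],"claw":[1,1,1,1,1,0,0,0,0,0,0,0,0,0,0,0,0]}'
python3 - <<'E'
from h import *
plan(tray(0,-1,85),7.2)
E
```

```text
t: 32.6
eef_pos: [428.9, -280.5, 136.4]
tcp_rot: [0.001, 0.995, -0.104, 0.002]
ft_force: [-0.6, -0.6, -1.6]
width: 45.7
cur [ 428.9 -280.5  136.4] yaw -11.97 | shift in cur tool axes [ 144.2 -140.4   51.8] | in target axes [182.5 -85.1  51.4] | turn rad [ 0.003 -0.004 -0.335] F [-0.6 -0.6 -1.6] w 45.7 t 32.6
```

```bash
python3 -m creep '{"xyz":[[0,0,0],[0,0,0],[0.03,-0.014,0],[0.036,-0.017,0],[0.036,-0.017,0],[0.036,-0.017,0],[0.036,-0.017,0.01],[0.008,-0.003,0.02],[0,0,0.02],[0,0,0]],"dr":[[0,0,-0.17],[0,0,-0.165],[0,0,0],[0,0,0],[0,0,0],[0,0,0],[0,0,0],[0,0,0],[0,0,0],[0,0,0]],"claw":[0,0,0,0,0,0,0,0,0,0]}'
python3 - <<'E'
from h import *
im=camera("wrist"); save(im,"w15",None,1.5)
plan(tray(0,-1,45),7.2)
E
```

```text
t: 33.85
eef_pos: [594.3, -173.2, 81.2]
tcp_rot: [-0.001, 0.998, 0.062, -0.003]
ft_force: [0.7, 0.0, -1.6]
width: 45.7
cur [ 595.1 -173.6   82.9] yaw 7.12 | shift in cur tool axes [ 4.3  0.1 37.9] | in target axes [ 4.2  0.1 37.9] | turn rad [-0.001  0.003 -0.001] F [ 0.2 -1.  -0.7] w 45.9 t 33.9
```

View pics/w15.png

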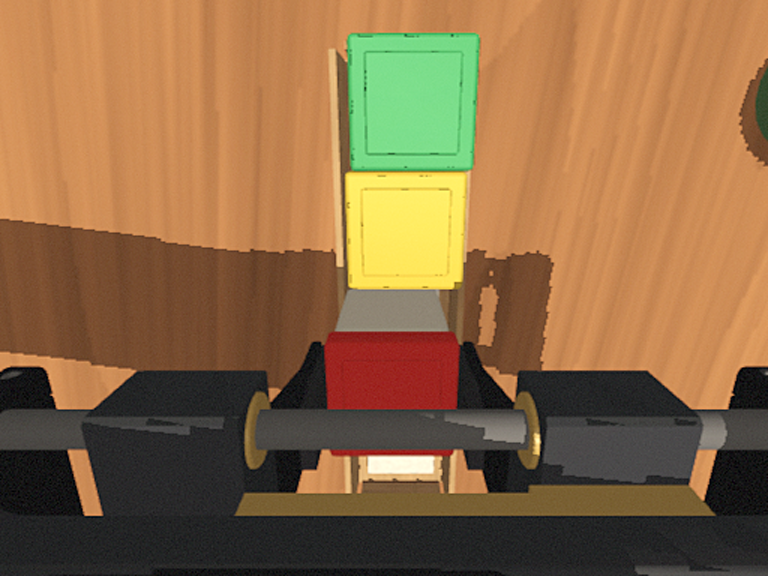

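```bash
python3 -m creep '{"xyz":[[0.003,0,0],[0,0,0.012],[0,0,0.012],[0,0,0.01],[0,0,0.002],[0,0,0]],"dr":[[0,0,0],[0,0,0],[0,0,0],[0,0,0],[0,0,0],[0,0,0]],"claw":[0,0,0,0,0,0]}'
python3 - <<'E'
from h import *
plan(tray(0,5.5,45),7.2)
E
```

```text
t: 34.65
eef_pos: [600.2, -172.0, 48.4]
tcp_rot: [-0.0, 0.998, 0.063, 0.0]
ft_force: [0.6, -0.2, -1.0]
width: 45.5
cur [ 600.2 -172.    48.4] yaw 7.23 | shift in cur tool axes [-1.  -5.4  3.4] | in target axes [-1.  -5.4  3.4] | turn rad [-0.    -0.     0.001] F [ 0.6 -0.2 -1. ] w 45.5 t 34.65
```

```bash
python3 -m creep '{"xyz":[[-0.001,0,0.003],[0,-0.003,0],[0,-0.003,0],[0,-0.003,0],[0,0,0],[0,0,0],[0,0,0],[0,0,0],[0,0,0],[0,0,-0.03],[0,0,-0.04],[0,0,-0.04],[0,0,-0.04],[0,0,0]],"dr":[[0,0,0],[0,0,0],[0,0,0],[0,0,0],[0,0,0],[0,0,0],[0,0,0],[0,0,0],[0,0,0],[0,0,0],[0,0,0],[0,0,0],[0,0,0],[0,0,0]],"claw":[0,0,0,0,0,1,1,1,1,1,1,1,1,1]}'
python3 - <<'E'
from h import *
m=camera_model("wrist"); np.savez("w16.npz",**m)
im=camera("wrist"); save(im,"w16",None,1.5)
m=camera_model("top"); im=camera("top")
for c,l in lids(im).items():
    for r,a in l:
        if 150<r[0][0]<350 and 180<r[0][1]<280:
            B=cv2.boxPoints(r); P=np.array([px2w(m,u,v,70) for u,v in B]); e=P[1]-P[0]
            print(c,px2w(m,*r[0],70).round(1),round(np.degrees(np.arctan2(e[1],e[0]))%90,1))
plan([390,291,140],-15)
plan([390,291,140],16)
E
```

```text
t: 36.4
eef_pos: [600.2, -163.3, 199.4]
tcp_rot: [0.001, 0.998, 0.063, 0.003]
ft_force: [-0.0, -0.2, -1.2]
width: 87.2
green [587.6 -74.2  70. ] 7.9
yellow [ 592.5 -115.    70. ] 9.2
blue [388.3 291.3  70. ] 74.6
cur [ 597.9 -163.2  195.4] yaw 7.22 | shift in cur tool axes [-149.1 -476.8   55.3] | in target axes [-318.4 -384.9   55.4] | turn rad [ 0.    -0.     0.388] F [ 0.   0.8 -0.4] w 87.0 t 36.5
cur [ 597.9 -163.2  195.4] yaw 7.22 | shift in cur tool axes [-149.1 -476.8   55.3] | in target axes [ -74.6 -493.9   55.4] | turn rad [ 0.     0.    -0.153] F [ 0.   0.8 -0.4] w 87.0 t 36.5
```

View pics/w16.png

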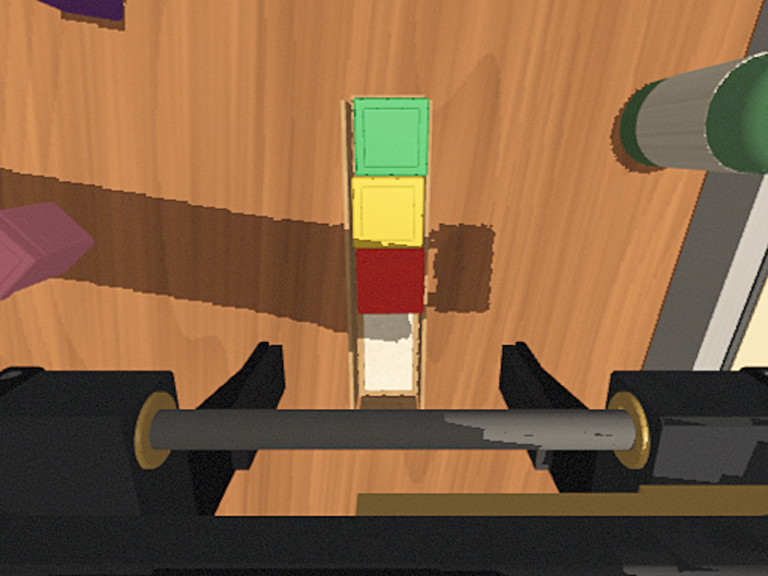

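```bash
python3 -m creep '{"xyz":[[-0.0125,-0.04,0],[-0.0125,-0.04,0],[-0.0125,-0.04,0],[-0.0125,-0.04,0],[-0.0125,-0.04,0],[-0.0125,-0.04,0.005],[-0.0125,-0.04,0.005],[-0.0125,-0.04,0.005],[-0.0125,-0.04,0.01],[-0.0125,-0.04,0.01],[-0.0125,-0.04,0.01],[-0.0115,-0.037,0.01],[0,0,0],[0,0,0],[0,0,0],[0,0,0]],"dr":[[0,0,0],[0,0,0],[0,0,0],[0,0,0],[0,0,0],[0,0,0],[0,0,0],[0,0,0],[0,0,0],[0,0,0],[0,0,0],[0,0,0],[0,0,0.13],[0,0,0.13],[0,0,0.13],[0,0,0]],"claw":[1,1,1,1,1,1,1,1,1,1,1,1,1,1,1,1]}'
python3 - <<'E'
from h import *
m=camera_model("wrist"); np.savez("w17.npz",**m)
im=camera("wrist"); save(im,"w17",None,1.5); plan([389,291,42],-15)
E
```

```text
t: 38.5
eef_pos: [389.4, 290.6, 139.2]
tcp_rot: [0.001, 0.991, -0.131, -0.001]
ft_force: [-0.5, 0.1, -0.1]
width: 87.3
cur [389.5 290.7 139.5] yaw -14.98 | shift in cur tool axes [-0.4 -0.3 97.5] | in target axes [-0.6 -0.2 97.5] | turn rad [0.001 0.002 0.   ] F [ 0.3  0.1 -0.5] w 87.0 t 38.55
```

View pics/w17.png

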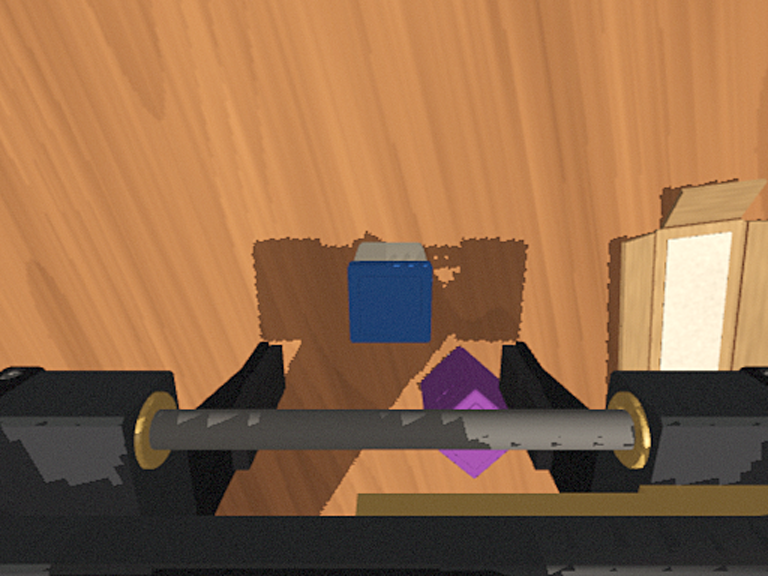

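```bash
python3 - <<'E'
from h import *
m=dict(np.load("w17.npz"))
c=quad(m,[(349,262),(432,262),(431,342),(349,342)])
plan([c[0],c[1],42],-15)
E
```

```text
centre [388.9 292.8  70. ] sides [np.float64(44.3), np.float64(46.6), np.float64(46.4), np.float64(46.6)] yaw mod90 [-15.1 -14.2 -15.1 -16.7]
cur [389.5 290.7 139.5] yaw -14.98 | shift in cur tool axes [-1.  -2.  97.5] | in target axes [-1.1 -1.8 97.5] | turn rad [0.001 0.002 0.   ] F [ 0.3  0.1 -0.5] w 87.0 t 38.55
```

```bash
python3 -m creep '{"xyz":[[-0.001,-0.002,0.01],[0,0,0.025],[0,0,0.025],[0,0,0.025],[0,0,0.012],[0,0,0],[0,0,0],[0,0,0],[0,0,0],[0,0,0],[0,0,0],[0,0,0],[0,0,0],[0,0,-0.02],[0,0,-0.04],[0,0,-0.04],[0,0,0]],"dr":[[0,0,0],[0,0,0],[0,0,0],[0,0,0],[0,0,0],[0,0,0],[0,0,0],[0,0,0],[0,0,0],[0,0,0],[0,0,0],[0,0,0],[0,0,0],[0,0,0],[0,0,0],[0,0,0],[0,0,0]],"claw":[1,1,1,1,1,0,0,0,0,0,0,0,0,0,0,0,0]}'
python3 - <<'E'
from h import *
m=dict(np.load("w16.npz"))
c=quad(m,[(358,249),(424,248),(424,313),(358,313)],z=73); print(intray(c))
plan(tray(0,-48,140),7.2)
E
```

```text
t: 40.67
eef_pos: [391.7, 295.0, 147.0]
tcp_rot: [-0.002, 0.991, -0.132, 0.003]
ft_force: [0.3, -0.4, -1.9]
width: 45.7
centre [ 600.8 -166.1   73. ] sides [np.float64(43.5), np.float64(45.8), np.float64(45.6), np.float64(45.1)] yaw mod90 [8.  8.5 7.  5.9]
[2.34511544 5.87753055]
cur [391.7 295.  147. ] yaw -15.13 | shift in cur tool axes [340.5 441.3   7.3] | in target axes [147.3 537.6   7. ] | turn rad [-0.003 -0.006 -0.39 ] F [ 0.3 -0.4 -1.9] w 45.7 t 40.67
```

```bash
python3 -m creep '{"xyz":[[0,0,0],[0,0,0],[0,0,0],[0.01,0.03,0],[0.011,0.04,0],[0.011,0.04,0],[0.011,0.04,0],[0.011,0.04,0],[0.011,0.04,0],[0.011,0.04,0],[0.011,0.04,0],[0.011,0.04,0],[0.011,0.04,0],[0.011,0.04,0],[0.011,0.04,0],[0.011,0.04,0],[0.011,0.04,0],[0.005,0.028,0],[0,0,0]],"dr":[[0,0,-0.13],[0,0,-0.13],[0,0,-0.13],[0,0,0],[0,0,0],[0,0,0],[0,0,0],[0,0,0],[0,0,0],[0,0,0],[0,0,0],[0,0,0],[0,0,0],[0,0,0],[0,0,0],[0,0,0],[0,0,0],[0,0,0],[0,0,0]],"claw":[0,0,0,0,0,0,0,0,0,0,0,0,0,0,0,0,0,0,0]}'
python3 - <<'E'
from h import *
im=camera("wrist"); save(im,"w18",None,1.5)
plan(tray(0,-48,85),7.2)
E
```

```text
t: 43.05
eef_pos: [618.0, -263.4, 141.5]
tcp_rot: [-0.0, 0.998, 0.061, -0.001]
ft_force: [0.1, 0.7, -2.8]
width: 45.9
cur [ 618.2 -260.7  141.9] yaw 7.12 | shift in cur tool axes [ -7.6 -42.1  57. ] | in target axes [ -7.7 -42.2  56.9] | turn rad [-0.002  0.002 -0.001] F [-0.4  0.5 -2.1] w 45.6 t 43.1
```

View pics/w18.png

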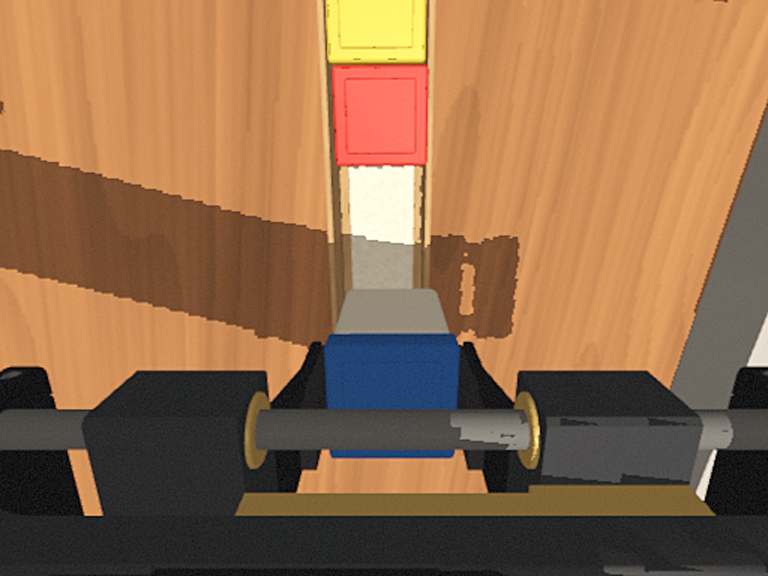

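```bash
python3 -m creep '{"xyz":[[-0.0065,-0.042,0],[0,0,0.03],[0,0,0.025],[0,0,0]],"dr":[[0,0,0],[0,0,0],[0,0,0],[0,0,0]],"claw":[0,0,0,0]}'
python3 - <<'E'
from h import *
im=camera("wrist"); save(im,"w19",None,1.5)
plan(tray(0,-48,45),7.2)
E
```

```text
t: 43.6
eef_pos: [605.2, -217.0, 86.1]
tcp_rot: [-0.001, 0.998, 0.064, -0.002]
ft_force: [-0.6, -0.5, -0.9]
width: 46.1
cur [ 606.6 -217.6   87.9] yaw 7.32 | shift in cur tool axes [-1.5  2.1 42.9] | in target axes [-1.6  2.  42.9] | turn rad [-0.002  0.002  0.002] F [-0.4  0.2 -0.6] w 45.3 t 43.65
```

View pics/w19.png

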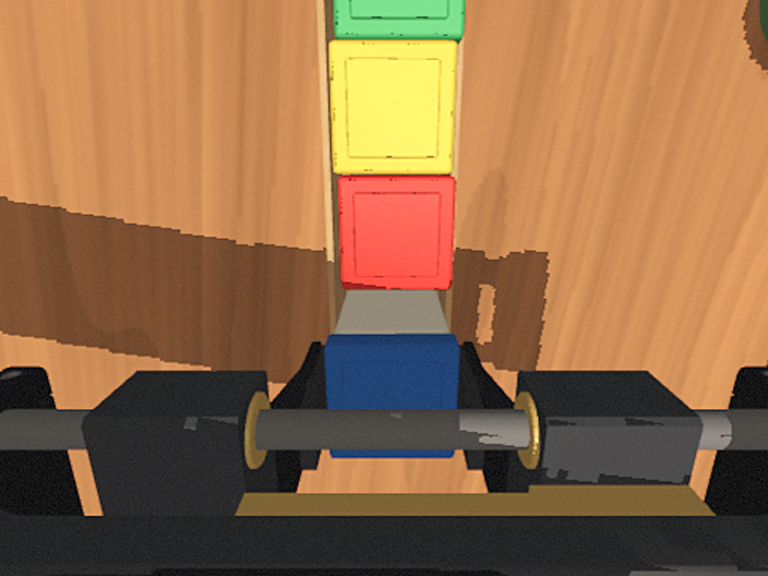

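```bash
python3 -m creep '{"xyz":[[-0.003,0.001,0.005],[0,0,0.012],[0,0,0.012],[0,0,0.01],[0,0,0.003],[0,0,0]],"dr":[[0,0,0],[0,0,0],[0,0,0],[0,0,0],[0,0,0],[0,0,0]],"claw":[0,0,0,0,0,0]}'
python3 - <<'E'
from h import *
plan(tray(0,-41,45),7.2)
E
```

```text
t: 44.4
eef_pos: [604.5, -220.5, 46.8]
tcp_rot: [0.0, 0.998, 0.063, -0.0]
ft_force: [-2.5, 1.5, 1.9]
width: 45.7
cur [ 604.5 -220.5   46.8] yaw 7.22 | shift in cur tool axes [ 0.8 -7.6  1.8] | in target axes [ 0.8 -7.6  1.8] | turn rad [0. 0. 0.] F [-2.5  1.5  1.9] w 45.7 t 44.4
```

Lower 2 mm, slide toward the row a little past contact (this pushes the row together), then release.

```bash
python3 -m creep '{"xyz":[[0.001,0,0.002],[0,-0.003,0],[0,-0.003,0],[0,-0.003,0],[0,-0.003,0],[0,-0.002,0],[0,0,0]],"dr":[[0,0,0],[0,0,0],[0,0,0],[0,0,0],[0,0,0],[0,0,0],[0,0,0]],"claw":[0,0,0,0,0,0,0]}'
python3 -m creep '{"xyz":[[0,0,0],[0,0,0],[0,0,0],[0,0,0],[0,0,-0.03],[0,0,-0.04],[0,0,-0.04],[0,0.03,-0.04],[0,0.03,0],[0,0,0]],"dr":[[0,0,0],[0,0,0],[0,0,0],[0,0,0],[0,0,0],[0,0,0],[0,0,0],[0,0,0],[0,0,0],[0,0,0]],"claw":[1,1,1,1,1,1,1,1,1,1]}'
python3 - <<'E'
from h import *
m=camera_model("wrist"); np.savez("w20.npz",**m)
im=camera("wrist"); save(im,"w20",None,1.5); save(im,"w20c",(210,0,310,230),3)
im=camera("scene"); save(im,"s3",(130,140,390,260),3)
plan(tray(0,-100,45),7.2)
E
```

```text
t: 45.28
eef_pos: [606.2, -209.6, 46.9]
tcp_rot: [0.003, 0.998, 0.062, 0.003]
ft_force: [1.1, -4.8, 6.2]
width: 45.5
t: 46.52
eef_pos: [610.7, -269.8, 194.3]
tcp_rot: [0.001, 0.998, 0.061, -0.0]
ft_force: [-0.7, -0.0, -0.2]
width: 87.0
cur [ 611.1 -265.4  193.9] yaw 7.22 | shift in cur tool axes [  0.    6.2 148.9] | in target axes [-1.000e-01  6.000e+00  1.489e+02] | turn rad [-0.002  0.001  0.   ] F [0.7 0.9 0.2] w 87.0 t 46.62
```

View pics/w20.png

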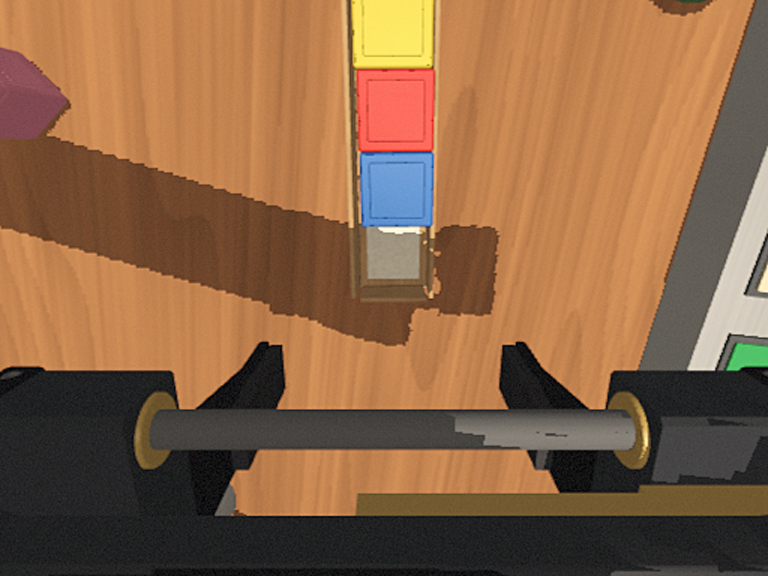

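View pics/s3.png

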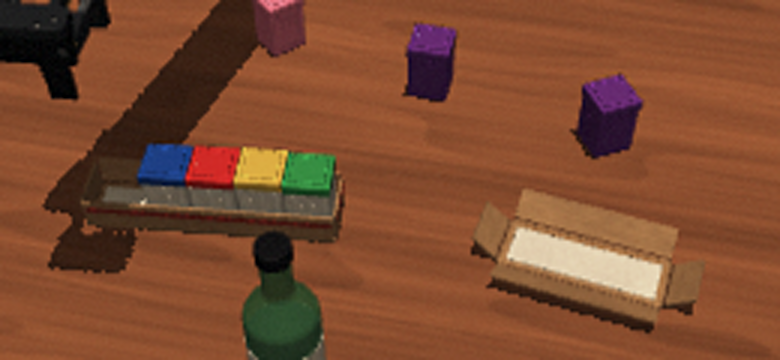

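```bash
python3 -m creep '{"xyz":[[0,-0.03,-0.02],[0,-0.015,-0.02],[0,0,0],[0,0,0]],"dr":[[0,0,0],[0,0,0],[0,0,0],[0,0,0]],"claw":[0,0,0,0]}'
python3 - <<'E'
from h import *
m=camera_model("wrist"); np.savez("w21.npz",**m)
im=camera("wrist"); save(im,"w21",(200,0,330,230),2.6); cv2.imwrite("w21raw.png",cv2.cvtColor(im,cv2.COLOR_RGB2BGR))
E
```

```text
t: 47.12
eef_pos: [605.4, -222.4, 234.1]
tcp_rot: [0.001, 0.998, 0.063, -0.0]
ft_force: [-0.9, -0.0, -0.8]
width: 54.9
```

View pics/w21.png

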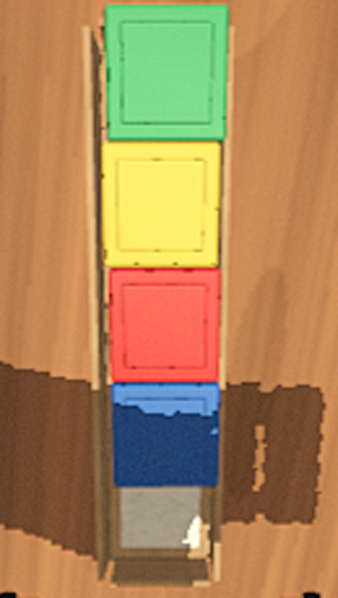

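```bash
python3 - <<'E'
from h import *
m=dict(np.load("w21.npz"))
for n,a,b,l,r in [("g",5,139,105,226),("y",142,266,104,220),("r",269,382,110,220),("b",384,487,114,218)]:
    f=lambda u,v:intray(px2w(m,200+u/2.6-.3,v/2.6-.3,73))
    T=f((l+r)/2,a);B=f((l+r)/2,b);print(n,T.round(1),B.round(1),"c",((T+B)/2).round(1),"len",round(T[1]-B[1],1))
# left wall top predicted if upright
for x in(-27,27): print((w2px(m,tray(x,124.5,35))-[200,0])*2.6)
for x in(-27,27): print((w2px(m,tray(x,-124.5,35))-[200,0])*2.6)
E
```

```text
g [  2.  120.3] [ 2.  75.7] c [ 2. 98.] len 44.5
y [ 0.7 74.7] [ 0.7 29.4] c [ 0.7 52.1] len 45.3
r [ 1.9 28.3] [  2. -17.] c [1.9 5.6] len 45.2
b [  2.4 -17.8] [  2.5 -62.8] c [  2.4 -40.3] len 44.9
[93.21521051 21.13775519]
[225.15668559  21.01986221]
[106.26130332 581.7384451 ]
[212.74524396 581.63650905]
```

```bash
python3 -m creep '{"xyz":[[0,0.04,-0.01],[0,0.05,0],[0,0.05,0],[0,0.04,0],[0,0,0]],"dr":[[0,0,0],[0,0,0],[0,0,0],[0,0,0],[0,0,0]],"claw":[0.5,0.5,0.5,0.5,0.5]}'
python3 - <<'E'
from h import *
im=camera("top"); save(im,"t3",(245,170,345,230),8)
im=camera("scene"); save(im,"s4",(140,170,270,240),6)
E
```

```text
t: 47.8
eef_pos: [625.8, -406.3, 241.4]
tcp_rot: [0.0, 0.998, 0.059, -0.002]
ft_force: [0.6, -0.3, -0.6]
width: 43.4
```

View pics/t3.png

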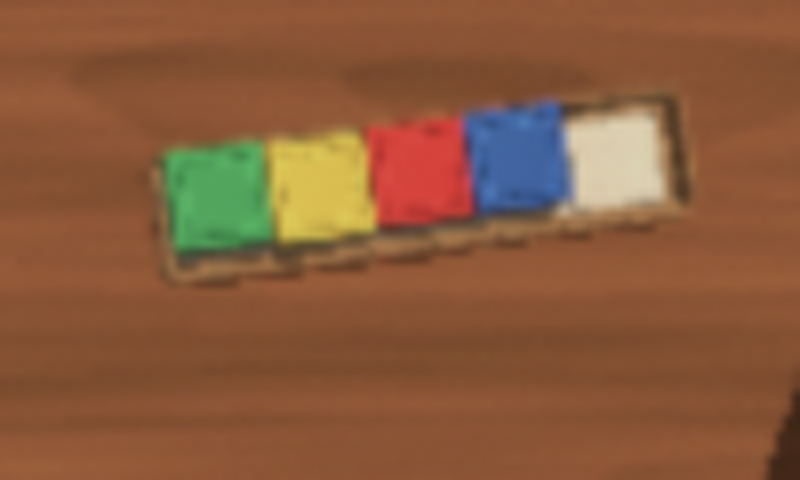

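View pics/s4.png

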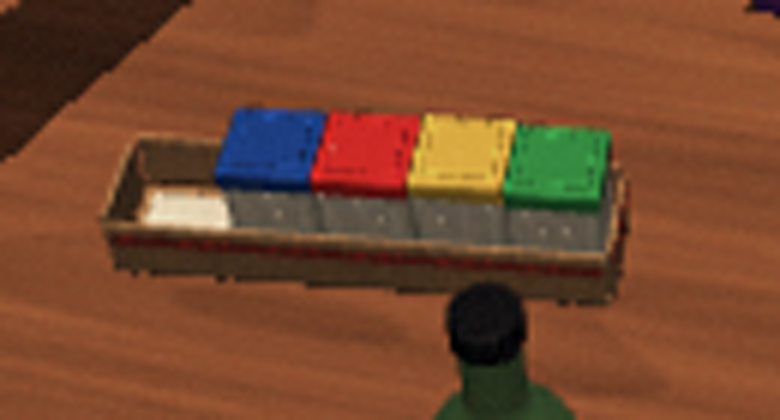

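```bash
python3 -c "
from rig import workorder; print(workorder.sign_off())"
```

```text
the job is handed in; nothing more can be done
None
```

There were four tubs to pack (green, yellow, red and blue), so I folded the long tray's four walls upright and stood them in it in one row. The job was handed in at about 48 s of the 210 s allowed. The one slip was the first grasp of the green tub. I lifted before the slow fingers had closed, then re-measured and repeated it.

- **Row:** the last wrist-camera check put the tub centres 46 mm apart, 138 mm overall against the 146 mm limit. Each was within 2.5 mm of the tray's centreline.
- **Walls:** each wall was pushed until the force showed it had reached its stop. In the last overhead and scene pictures the tray's outline looks the same as right after folding. I did not measure the wall angles again at the end.
- **Left alone:** the short blank was never touched and looks unchanged in the pictures. I never went near the oil bottle, pepper mill, cheese shaker or the pink and purple look-alikes. I did not measure their final positions.

No check failed or disagreed at the end, and the sign-off gave no verdict.

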